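# Set out a timed rinse and start the timer

### The job

Set up a timed rinse. First stand the small screw-cap bottle in the row, in line with the two tall bottles that stand in the open part of the right-hand bench (not those at the very back) and midway between them, and set the 55 mm culture dish flat on the bench directly in front of it (on the robot's side, square to the row) with about 5 cm clear between dish and bottle. Only then take the stylus from its fork stand, press the interval timer's recessed button fully down with its tip, let the button go and hang the stylus back in the fork; keep bottle and dish upright and leave the tall bottles and everything else where they stand.

Things in the scene. Friction and masses are not known exactly. Their poses are not given: they have to be found in the camera images.
- tall_bottle: Taller reference bottle, left end of the row in the open part of the right-hand bench (similar bottles at the very back belong to the room): white, round, screw cap, 66 mm diameter, 150 mm tall, loose. Origin: centre of its underside. Its -y axis points along the row to the other tall bottle, its -x axis to the robot's side, square to the row. Do not move it.
- second_bottle: Other reference bottle (robot's right end of the row): round reagent bottle with screw cap, 62 mm diameter, 128 mm tall, loose, standing 220 mm from the first, centre to centre. Origin: centre of its underside. Not to be moved.
- row_middle (a point): Point on the bench halfway between the centres of the two tall bottles; axes as tall_bottle (y along the row towards the taller bottle, -x square to the row towards the robot).
- small_bottle: Small white screw-cap bottle to be placed: round body 40 mm diameter up to 70 mm, cap 25 mm diameter up to 88 mm, about 90 g. Starts on the left-hand bench, whose top is 4 mm lower (z = -0.004) than the right-hand one; a gap at y = 0.01 to 0.04 divides them. It and the dish may have swapped places. Origin: centre of its underside, z up. Grip the body or cap from above.
- culture_dish: Flat round lidded culture dish to be placed: 55 mm diameter, 13 mm high, about 30 g, lid fixed, on the left-hand bench at the start. The larger of the two dishes on the bench. Origin: centre of its underside, z up. Grip across the rim from above.
- interval_timer: Interval timer, a low white and grey box 90 x 70 x 34 mm (x, y, z) fixed to the bench on the robot's right. Origin: centre of its underside; display in the +x half of the top, round button hole in the -x half.
- button_mouth (a point): Centre of the button hole at the timer's top face (34 mm above the bench, 26 mm from the timer's origin along its -x). The hole is 14 mm in diameter; the top of the button lies 5 mm below the face and moves 4 mm straight down.
- start_button (a joint): Travel of the timer's spring button in m: 0 released, 0.004 fully down (counts as pressed above 0.003); needs about 2 N to start and 5 N when fully down, and springs back.
- stylus: Stylus 120 mm long hanging upright in the fork stand at the start, about 40 g. Origin: its tip, z along it to the handle. Steel shaft 8 mm diameter (6 mm at the tip) from 0 to 60 mm, collar 24 mm diameter from 60 to 65 mm, round handle 12.4 mm diameter from 65 to 120 mm. Grip the handle from above (fingertips at least 5 mm above the collar).
- collar (a point): Centre of the underside of the stylus collar, 60 mm from the tip.
- stylus_stand: Metal stand fixed to the left-hand bench (top at z = -0.004): foot 75 x 60 x 10 mm, post at the back (+x), and a level fork plate 46 mm wide (y) whose top is 75 mm above the bench. Its slot, 14 mm wide, is open to -x and above and reaches from x = -19 to +7 mm. Origin: on the bench under the seat.
- fork_seat (a point): Seat of the stylus on the stand: middle of the fork slot at the fork's top face, 75 mm above the bench; axes as the stand. The collar's underside rests here, the tip then hangs 15 mm above the bench. The stylus can be lifted out and lowered in straight from above.
- objective_can: Bystander: round canister 40 mm diameter, 56 mm tall. Origin: centre of its underside. Leave it.
- slip_box: Bystander: small flat card box 50 x 52 x 18 mm. Origin: centre of its underside. Leave it.
- small_dish: Bystander: small round dish, 38 mm diameter, 10 mm high. Origin: centre of its underside. Leave it.
- marker: Bystander: marker pen 131 mm long, lying. Origin: under its middle. Leave it.
- oil_dropper: Bystander: small dark dropper bottle with a pointed top, 25 mm diameter, 75 mm tall. Origin: centre of its underside. Leave it.

How it is judged:
By the outcome, as a careful person would: the job done as asked, in the order asked, and still so for the second after the job is handed in, with the robot touching nothing.
It also fails if it takes over 72 s, if anything falls off the work surface, if the arm or the gripper's body presses on something with over 40 N, if the wrist force passes 120 N, or if a joint passes its speed limit or range.

### The arm

A 7-joint arm with a two-finger parallel gripper is mounted at the origin on a cart in front of the work surface, level with it; the furniture and walls round the work are solid. World frame = base frame: x ahead of the robot, y to its left, z up, the work surface at z = 0. Lengths are in m, angles in rad, forces in N, time in s.
With the tool pointing down it reaches from about 0.4 to 0.9 m from the base axis. Payload 5.5 kg.
Tool frame: the origin (TCP) lies on the centre line of the jaws, within the pads' length; the fingertips stand 8 mm ahead of it and the grasp point (between the pads) lies 11 mm behind it; z points along the fingers, y is the line along which they close (so a half turn about z gives the same grasp; the last joint's range is limited). The gripper opens to 92 mm and grips with 3 to 60 N. Pads are 19 mm wide; open, the fingers measure 130 mm over their backs; the gripper's body (75 mm by 190 mm) begins 47 mm behind the grasp point.
Start: joints at [-0.883, 0.501, -0.427, 1.55, 0.221, 1.138, -0.21], TCP at [0.268, 0.592, 0.199] pointing down, gripper open.
Joint ranges: [-2.88, 2.88], [-0.31, 2.03], [-1.54, 1.56], [0.2, 2.42], [-1.41, 4.55], [0.19, 2.02], [-2.57, 2.57]. Speed limits (rad/s): [2.57, 2.57, 3.14, 3.14, 3.14, 3.14, 3.14].

### API

Orientations are given as a rotation vector (axis times angle).
In Python, from rig import manip gives the robot as it stands.
- The arm moves only by the tool drive_tool, never from a script. Its argument "increments" is a list that holds one entry, the list of rows, each a list of 6 numbers: the shift along the tool's x, y, z in units of 25 mm (1.0 is 25 mm), then the turn, a rotation vector about the tool's x, y, z in degrees. In form: [[[x, y, z, wx, wy, wz], ...]]. A call has 1 to 8 rows; each row shifts and turns the commanded pose from where the row before left it, along the tool's axes as they then stand; what a row does not reach is not made up. A row lasts 1/8 s, in which the tool goes at most 62.5 mm and 10.7 degrees, less where a joint would pass 70% of its speed; a pose out of reach is approached as far as the arm can. A call is refused whole if a number of a shift passes 1 or a number of a turn 10.7, either way. A call with a gripper value outside its range is refused whole. "fingers" is the opening, from -1 (shut) to 1 (fully open), set as the call begins (left out, the last holds). The fingers move at their own pace and stop on an object; "grip_force" is the grip in N (left out, the last holds). Time passes only in rows, so rows that do not move let the fingers close. It gives the time, the measured TCP pose, the force, the opening and the grip force at its end, in the units of the state.
- manip.get_state(): the state, without advancing time (a new reading comes with each control period).
- manip.snapshot(name): name is "side" or "top" or "wrist"; returns the picture (400x640x3 uint8, blue, green, red); there is no depth.
- manip.camera_info(name): a dict with "vfov" (degrees; the focal length in pixels is half the picture's height over the tangent of half this angle, whatever the lens; pixels are square), "cx", "cy" (the principal point, pixels), "cam_to_world" (4x4, takes a point from camera to world coordinates). Camera axes: x right, y down, z forward; pixel columns grow to the right and rows downward; lengths in m; the calibration is good to about 2 mm. A picture is of the moment at which its call begins: read the wrist's pose just before it. camera_info takes no time and is no camera call; for the wrist camera it gives the pose at the moment of the call.
- manip.sign_off(): hands the job in; it is judged then, once.
Trained networks look in the newest picture that a camera, given by its name, has taken for a name from the list of things; names that differ only in an ending like _2 or _b are one class to them, and where a whole thing is asked for, a point or a joint stands for the part that bears it (a point fixed in the world has none). Each returns a list of dicts, best first, with "p" (0 to 1); they miss things now and then, are a little off and sometimes report something else, mostly with a low value. They report only what shows in the picture. A call takes as long as a camera call.
- manip.look_for(name, camera): "extent" ([left, top, width, height] in pixels, round what is visible of it).
- manip.silhouettes(name, camera): "mask" (400x640 bool, what is visible of it) and "extent" ([left, top, width, height] in pixels, round what is visible of it).
The state is a dict: "time_s": time; "joint_positions": joint angles; "joint_vel": joint speeds; "effort": joint torques, N m; "ee_pos": TCP position; "tool_rot": TCP orientation; "force": force on the tool from outside, world axes, zero at the start; "torque": the same for the moment, N m; "gripper_width": opening from 0.0 (shut) to 1.0 (fully open); "finger_force": force on a finger pad.
Only numpy, scipy, OpenCV 4.12 (cv2) and the standard library are available. Lean on these libraries where they do the work, as an engineer would, in place of code of your own. Each camera call takes 0.05 s, during which the arm holds its last target. There are 200 camera calls.

## Working session

There is one attempt and no reset: what is moved stays moved. The work goes in short steps, Python scripts to look and compute and a tool call to move; the robot and the scene stay as the last step left them, time stands still between calls to the robot, and variables do not carry over. Pictures are saved under pics/ and viewed, at most 10 in all, crops included, and the job is handed in when it is done.

Besides the shell and the picture viewer there is one more tool, called after "Call:" by a JSON object that holds its "api" and its "payload", one argument or row to a line. drive_tool: Moves the arm, as the interface text tells. Its arguments: {"type":"object","properties":{"increments":{"type":"array"},"fingers":{"type":"number"},"grip_force":{"type":"number"}},"required":["increments"]}

```bash
ls; mkdir -p pics; cat > h.py <<'E'
import numpy as np,cv2
from rig import manip
from scipy.spatial.transform import Rotation as R
def ray(info,u,v):
    f=200/np.tan(np.radians(info["vfov"])/2); T=np.array(info["cam_to_world"])
    d=T[:3,:3]@np.array([(u-info["cx"])/f,(v-info["cy"])/f,1.]); return T[:3,3],d/np.linalg.norm(d)
def onz(info,u,v,z):
    o,d=ray(info,u,v); return o+d*(z-o[2])/d[2]
def proj(info,P):
    f=200/np.tan(np.radians(info["vfov"])/2); T=np.array(info["cam_to_world"])
    p=T[:3,:3].T@(np.array(P)-T[:3,3]); return np.array([info["cx"]+f*p[0]/p[2],info["cy"]+f*p[1]/p[2]])
def tri(rays):
    A=0;b=0
    for o,d in rays:
        M=np.eye(3)-np.outer(d,d);A=A+M;b=b+M@o
    return np.linalg.solve(A,b)
E
python3 - <<'E'
from h import *
s=manip.get_state()
for k,v in s.items(): print(k,np.round(v,4))
ims=[]
for n in ["side","top","wrist"]:
    im=manip.snapshot(n); cv2.imwrite(f"pics/{n}0.png",im)
    i=manip.camera_info(n); print(n,i["vfov"],i["cx"],i["cy"],np.round(i["cam_to_world"],3).tolist())
    for o in ["tall_bottle","second_bottle","small_bottle","culture_dish","interval_timer","stylus","stylus_stand"]:
        print(o,[(np.round(d["p"],2),np.round(d["extent"],1).tolist()) for d in manip.look_for(o,n)][:3])
E
```

```text
pics
time_s 0.0
joint_positions [-0.8828  0.5018 -0.4268  1.5515  0.2209  1.1383 -0.2103]
joint_vel [ 0.0004  0.0025  0.0009  0.0002  0.0005 -0.0009  0.0011]
effort [ 1.60000e-03 -5.66593e+01 -5.81520e+00 -2.79102e+01 -6.86000e-02
  3.11000e-02  2.00000e-04]
ee_pos [0.2677 0.5915 0.1977]
tool_rot [-6.6210e-01 -3.0706e+00  3.0000e-03]
force [ 0.458  -0.2133  0.1645]
torque [ 0.0067 -0.0379  0.0168]
finger_force 0.0
gripper_width 1.0005
side 56.629402648608306 324.2524471250704 204.3405395025836 [[0.903, -0.214, 0.372, 0.133], [-0.429, -0.426, 0.797, -0.821], [-0.012, -0.879, -0.477, 0.547], [0.0, 0.0, 0.0, 1.0]]
tall_bottle [(np.float64(0.83), [342.1, 170.4, 24.5, 54.8])]
second_bottle [(np.float64(0.92), [377.6, 217.4, 30.1, 56.0])]
small_bottle [(np.float64(0.82), [314.3, 166.8, 11.8, 30.7])]
culture_dish [(np.float64(0.19), [311.3, 293.0, 21.2, 14.1])]
interval_timer [(np.float64(0.87), [360.8, 285.9, 62.2, 49.2])]
stylus []
stylus_stand [(np.float64(0.8), [249.7, 167.6, 23.3, 27.5])]
top 53.354655960960166 318.83498928856113 198.29194350109123 [[0.008, -0.986, 0.166, 0.315], [-1.0, -0.012, -0.021, -0.062], [0.022, -0.166, -0.986, 1.082], [0.0, 0.0, 0.0, 1.0]]
tall_bottle [(np.float64(0.61), [288.7, 144.5, 26.4, 35.0])]
second_bottle [(np.float64(0.61), [370.7, 155.7, 25.3, 30.8])]
small_bottle [(np.float64(0.64), [212.1, 151.8, 19.1, 16.0])]
culture_dish [(np.float64(0.88), [236.1, 211.3, 23.7, 22.6])]
interval_timer []
stylus [(np.float64(0.48), [161.6, 225.1, 16.4, 9.3])]
stylus_stand [(np.float64(0.68), [161.8, 216.1, 35.4, 26.4])]
wrist 61.28422254725315 319.55101875070835 195.90251888006563 [[0.411, 0.867, 0.281, 0.192], [0.911, -0.391, -0.126, 0.628], [0.0, 0.308, -0.951, 0.385], [0.0, 0.0, 0.0, 1.0]]
tall_bottle []
second_bottle []
small_bottle []
culture_dish []
interval_timer []
stylus []
stylus_stand []
```

```bash
python3 - <<'E'
import cv2,numpy as np
a=cv2.imread("pics/top0.png")[90:350,130:470]
cv2.imwrite("pics/v1.png",cv2.resize(a,(784,600),interpolation=cv2.INTER_CUBIC))
b=cv2.imread("pics/side0.png")[120:370,170:500]
cv2.imwrite("pics/v2.png",cv2.resize(b,(792,600),interpolation=cv2.INTER_CUBIC))
E
```

```text
(no output)
```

View pics/v1.png

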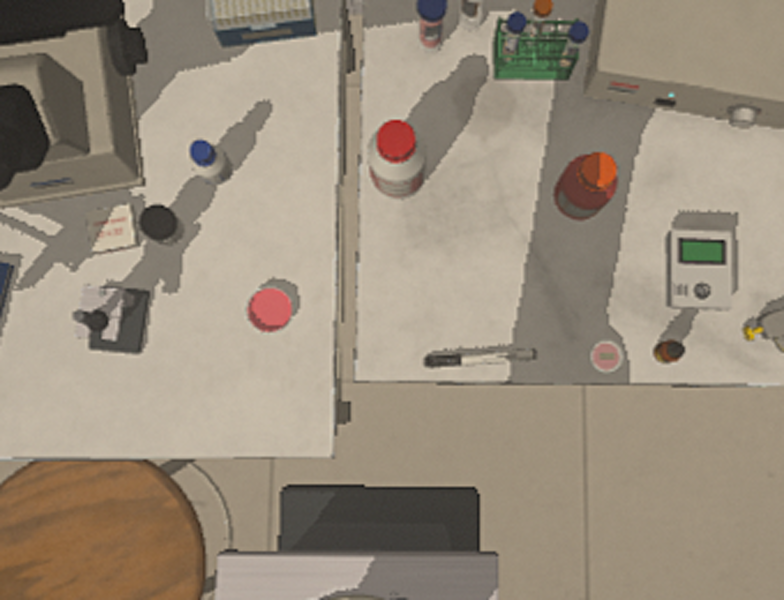

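View pics/v2.png

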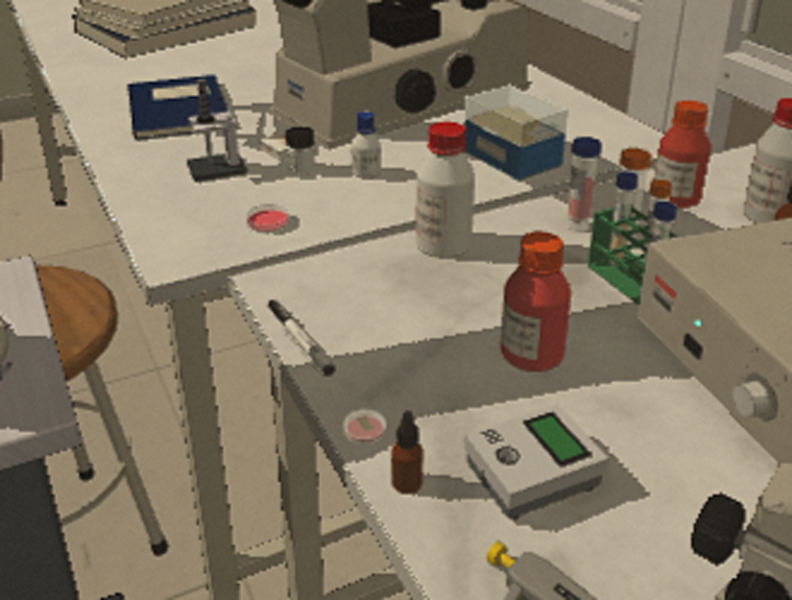

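Top: tall bottle, second bottle, small bottle (px≈218,157), dish (≈247,223), stand (≈177,228) and timer (≈434,208) show; side view agrees (dish at ≈282,211, low-p detection at 321,300 is the small dish). Now I fit positions.

```bash
cat > fit.py <<'E'
from h import *
from scipy.optimize import least_squares
def cyl(parts,c):
    a=np.linspace(0,2*np.pi,24,endpoint=False);return np.concatenate([np.c_[c[0]+r*np.cos(a),c[1]+r*np.sin(a),np.full(24,c[2]+z)] for r,z in parts])
def box(sx,sy,sz,c,dx=0):
    return np.array([[c[0]+dx+i*sx/2,c[1]+j*sy/2,c[2]+k*sz] for i in(-1,1) for j in(-1,1) for k in(0,1)])
S={"tall_bottle":[(.033,0),(.033,.1),(.018,.15)],"second_bottle":[(.031,0),(.031,.08),(.018,.128)],
"small_bottle":[(.02,0),(.02,.06),(.0125,.07),(.0125,.088)],"culture_dish":[(.0275,0),(.0275,.013)],"objective_can":[(.02,0),(.02,.056)],"small_dish":[(.019,0),(.019,.01)],"oil_dropper":[(.0125,0),(.0125,.045),(.003,.075)]}
def ext(i,P):
    q=np.array([proj(i,p) for p in P]);return np.r_[q.min(0),q.max(0)]
def fit(name,obs,x0):
    # obs: list (info,extent); free x,y,z
    def f(c):
        r=[]
        for i,e in obs:
            r+=list(ext(i,cyl(S[name],c))-np.array([e[0],e[1],e[0]+e[2],e[1]+e[3]]))
        return r
    return least_squares(f,x0,loss="soft_l1")
E
python3 - <<'E'
from fit import *
I={n:manip.camera_info(n) for n in("top","side")}
best={"culture_dish":(247,223),"small_dish":(392,244)}
for n in S:
    obs=[]
    for c in("top","side"):
        ds=manip.silhouettes(n,c)
        if ds:
            d=ds[0]; 
            if n=="culture_dish" and c=="side": d=min(ds,key=lambda q:abs(q["extent"][0]-272)); 
            if n=="small_dish" and c=="side": d=min(ds,key=lambda q:abs(q["extent"][0]-312)); 
            obs.append((I[c],d["extent"])); print(n,c,round(d["p"],2),np.round(d["extent"],1).tolist())
    if not obs: continue
    i,e=obs[0]; x0=onz(i,e[0]+e[2]/2,e[1]+e[3]/2,.03)
    r=fit(n,obs,x0); print("   ",np.round(r.x,4),"cost",round(r.cost,2), np.round(r.fun,1))
for n in("stylus_stand","interval_timer","stylus"):
    for c in("top","side"):
        for d in manip.silhouettes(n,c)[:2]: print(n,c,round(d["p"],2),np.round(d["extent"],1).tolist())
# points picked from view crops
t=lambda u,v:(130+u*340/784,90+v*260/600); s=lambda u,v:(170+u*330/792,120+v*250/600)
print("button",tri([ray(I["top"],*t(703,290)),ray(I["side"],*s(508,455))]),onz(I["top"],*t(703,290),.034))
print("styl top",tri([ray(I["top"],*t(95,320)),ray(I["side"],*s(203,84))]))
for p in [(88,352),(143,354),(150,290)]: print("foot",onz(I["top"],*t(*p),.006))
for p in [(668,308),(732,310),(737,232),(670,230)]: print("timer",onz(I["top"],*t(*p),.034))
E
```

```text
tall_bottle top 0.85 [286.6, 141.1, 26.6, 38.3]
tall_bottle side 0.89 [343.9, 169.2, 22.7, 58.5]
    [ 5.929e-01 -3.430e-02 -1.000e-04] cost 4.42 [ 0.5  0.5 -0.2 -3.6 -1.7  0.6  0.3 -0.7]
second_bottle top 0.57 [372.3, 155.6, 24.2, 27.3]
second_bottle side 0.64 [376.0, 219.2, 30.2, 54.6]
    [ 0.567  -0.2542 -0.0008] cost 8.19 [-3.9  0.2  0.2  2.4  0.9 -3.3  0.5  1.4]
small_bottle top 0.77 [214.8, 151.9, 15.2, 19.1]
small_bottle side 0.83 [316.7, 165.6, 11.0, 27.1]
    [0.5896 0.1739 0.0022] cost 4.97 [-1.3 -1.1  3.1  0.2 -1.4 -0.6  0.2  1.4]
culture_dish top 0.7 [387.1, 239.3, 14.2, 14.6]
culture_dish side 0.7 [270.4, 205.5, 16.1, 12.1]
    [ 0.329  -0.2339  0.1995] cost 55.68 [-11.7   7.3   0.3  18.3   1.5  -7.   14.8   1. ]
objective_can top 0.6 [188.6, 181.5, 23.5, 14.9]
objective_can side 0.55 [289.0, 172.6, 12.3, 20.2]
    [ 0.5181  0.2324 -0.0039] cost 4.46 [ 1.9 -3.4 -1.   0.3 -0.8 -0.  -0.2  0.2]
small_dish top 0.45 [384.9, 239.2, 14.2, 10.0]
small_dish side 0.63 [311.2, 291.1, 18.5, 16.0]
    [ 0.3723 -0.2841 -0.0017] cost 2.87 [-0.3 -2.   0.2  2.4  0.2 -0.2 -0.1  0.2]
oil_
[... 282 characters left out ...]
nd side 0.6 [248.9, 167.1, 24.5, 27.9]
interval_timer top 0.76 [422.6, 193.5, 23.0, 30.9]
interval_timer top 0.59 [169.2, 179.8, 21.3, 21.6]
interval_timer side 0.66 [362.2, 286.5, 62.1, 47.2]
stylus top 0.56 [163.4, 223.9, 14.9, 11.6]
stylus side 0.4 [253.9, 149.7, 3.2, 34.7]
button [ 0.44848391 -0.39396307  0.0367486 ] [ 0.44810777 -0.3944763   0.034     ]
styl top [0.39990494 0.26692729 0.13046613]
foot [0.37138547 0.31610102 0.006     ]
foot [0.36969853 0.25274789 0.006     ]
foot [0.44431151 0.24914075 0.006     ]
timer [ 0.42677851 -0.35303664  0.034     ]
timer [ 0.42526784 -0.42722962  0.034     ]
timer [ 0.51687346 -0.43727855  0.034     ]
timer [ 0.51824837 -0.35846814  0.034     ]
```

```bash
cat > plan.py <<'E'
from h import *
def plan(*wps,start=None,speed=.95):
    """wps: (x,y,z,yaw_deg of tool y axis); prints calls of <=8 rows in tool axes"""
    s=manip.get_state(); p=np.array(start[:3] if start else s["ee_pos"]); 
    M=R.from_rotvec(s["tool_rot"]).as_matrix()
    y0=np.degrees(np.arctan2(M[1,1],M[0,1])) if not start else start[3]
    print("now",np.round(s["ee_pos"],4),"yaw",round(y0,2),"tilt",np.round(M[:2,2],4),"t",round(s["time_s"],2),"w",round(s["gripper_width"],3))
    rows=[]
    for w in wps:
        w=np.array(w,float)
        for n in range(1,80):
            q=p.copy();y=y0;out=[];ok=True
            for k in range(n):
                t=p+(w[:3]-p)*(k+1)/n; yt=y0+(w[3]-y0)*(k+1)/n
                a=np.radians(y);ty=np.array([np.cos(a),np.sin(a),0]);tx=np.array([-np.sin(a),np.cos(a),0]);B=np.array([tx,ty,[0,0,-1]])
                r=np.round(B@(t-q)/.025,2);g=round(-(yt-y),1)
                ok&=abs(r).max()<=speed and abs(g)<=9.5
                q=q+B.T@r*.025;y-=g;out.append([*map(float,r),0,0,g])
            if ok:break
        rows+=out;p=q;y0=y
    for i in range(0,len(rows),8): print(str(rows[i:i+8]).replace(" ","").replace("],[","],\n ["))
    print("end",np.round(p,4),round(y0,1),len(rows))
E
python3 - <<'E'
from plan import *
I={n:manip.camera_info(n) for n in("top","side")}
from fit import *
print(fit("culture_dish",[(I["top"],[236.1,211.3,23.7,22.6]),(I["side"],[270.4,205.5,16.1,12.1])],[.45,.15,0]).x)
t=lambda u,v:(130+u*340/784,90+v*260/600); s=lambda u,v:(170+u*330/792,120+v*250/600)
print("mic base corner",onz(I["top"],*t(143,187),.05),onz(I["side"],*s(290,137),0),onz(I["side"],*s(525,75),0))
plan((.44,.19,.26,0))
E
```

```text
[ 0.42329634  0.10825557 -0.00418606]
mic base corner [0.55749542 0.25143141 0.05      ] [0.54084416 0.33178971 0.        ] [1.00006206 0.39181007 0.        ]
now [0.2679 0.5922 0.1987] yaw 65.66 tilt [0. 0.] t 2.2 w 1.001
[[-0.68,-0.62,-0.13,0,0,np.float64(3.5)],
 [-0.72,-0.58,-0.13,0,0,np.float64(3.4)],
 [-0.74,-0.54,-0.13,0,0,np.float64(3.5)],
 [-0.78,-0.49,-0.13,0,0,np.float64(3.4)],
 [-0.81,-0.44,-0.12,0,0,np.float64(3.5)],
 [-0.84,-0.39,-0.13,0,0,np.float64(3.4)],
 [-0.85,-0.34,-0.13,0,0,np.float64(3.5)],
 [-0.88,-0.29,-0.13,0,0,np.float64(3.4)]]
[[-0.89,-0.24,-0.13,0,0,np.float64(3.5)],
 [-0.9,-0.18,-0.13,0,0,np.float64(3.5)],
 [-0.91,-0.13,-0.13,0,0,np.float64(3.4)],
 [-0.92,-0.07,-0.13,0,0,np.float64(3.5)],
 [-0.92,-0.02,-0.13,0,0,np.float64(3.4)],
 [-0.92,0.04,-0.13,0,0,np.float64(3.5)],
 [-0.92,0.1,-0.12,0,0,np.float64(3.4)],
 [-0.91,0.15,-0.13,0,0,np.float64(3.5)]]
[[-0.89,0.2,-0.13,0,0,np.float64(3.5)],
 [-0.89,0.26,-0.13,0,0,np.float64(3.4)],
 [-0.87,0.31,-0.13,0,0,np.float64(3.5)]]
end [0.44   0.1899 0.26  ] -0.0 19
```

Call:
{"api": "drive_tool", "payload": {
  "increments": [
    [[-0.68,-0.62,-0.13,0,0,3.5],[-0.72,-0.58,-0.13,0,0,3.4],[-0.74,-0.54,-0.13,0,0,3.5],[-0.78,-0.49,-0.13,0,0,3.4],[-0.81,-0.44,-0.12,0,0,3.5],[-0.84,-0.39,-0.13,0,0,3.4],[-0.85,-0.34,-0.13,0,0,3.5],[-0.88,-0.29,-0.13,0,0,3.4]]
  ]
}}

```text
time_s: 3.2
ee_pos: [0.341, 0.4215, 0.2248]
tool_rot: [1.381, 2.822, 0.0]
force: [-0.0, -0.8, -0.7]
gripper_width: 0.999
finger_force: 0.0
```

Call:
{"api": "drive_tool", "payload": {
  "increments": [
    [[-0.89,-0.24,-0.13,0,0,3.5],[-0.9,-0.18,-0.13,0,0,3.5],[-0.91,-0.13,-0.13,0,0,3.4],[-0.92,-0.07,-0.13,0,0,3.5],[-0.92,-0.02,-0.13,0,0,3.4],[-0.92,0.04,-0.13,0,0,3.5],[-0.92,0.1,-0.12,0,0,3.4],[-0.91,0.15,-0.13,0,0,3.5]]
  ]
}}

```text
time_s: 4.2
ee_pos: [0.4135, 0.252, 0.2504]
tool_rot: [-2.017, -2.409, -0.0]
force: [-0.8, 0.1, -0.7]
gripper_width: 1.004
finger_force: 0.0
```

Call:
{"api": "drive_tool", "payload": {
  "increments": [
    [[-0.89,0.2,-0.13,0,0,3.5],[-0.89,0.26,-0.13,0,0,3.4],[-0.87,0.31,-0.13,0,0,3.5],[0,0,0,0,0,0],[0,0,0,0,0,0]]
  ]
}}

```text
time_s: 4.82
ee_pos: [0.4398, 0.1905, 0.2599]
tool_rot: [-2.221, -2.221, -0.0]
force: [0.3, 0.1, 0.5]
gripper_width: 0.997
finger_force: 0.0
```

```bash
cat > w.py <<'E'
from plan import *
def wshot(name,objs):
    i=manip.camera_info("wrist"); im=manip.snapshot("wrist"); cv2.imwrite(f"pics/{name}.png",im)
    np.save(f"pics/{name}.npy",i,allow_pickle=True)
    for o in objs:
        for d in manip.silhouettes(o,"wrist")[:2]:
            e=d["extent"]; print(o,round(d["p"],2),np.round(e,1).tolist(),"@z0",np.round(onz(i,e[0]+e[2]/2,e[1]+e[3]/2,0),3))
    return i,im
E
python3 - <<'E'
from w import *
plan((.44,.19,.26,0))
wshot("w1",["small_bottle","culture_dish","stylus","stylus_stand","objective_can"])
E
```

```text
now [0.4398 0.1905 0.2599] yaw 0.0 tilt [-0.0004  0.0006] t 4.83 w 0.997
[[-0.02,0.01,-0.0,0,0,np.float64(0.0)]]
end [0.44   0.19   0.2599] 0.0 1
small_bottle 0.84 [420.3, 143.4, 54.0, 42.2] @z0 [ 0.613  0.176 -0.   ]
culture_dish 0.78 [292.0, 186.3, 38.4, 43.0] @z0 [0.429 0.114 0.   ]
culture_dish 0.32 [264.2, 47.9, 65.1, 57.6] @z0 [0.412 0.287 0.   ]
stylus 0.72 [274.0, 62.1, 22.7, 25.4] @z0 [0.398 0.29  0.   ]
stylus_stand 0.66 [266.6, 46.9, 66.0, 60.2] @z0 [0.416 0.287 0.   ]
objective_can 0.67 [365.7, 99.7, 45.2, 41.2] @z0 [0.53  0.234 0.   ]
```

View pics/w1.png

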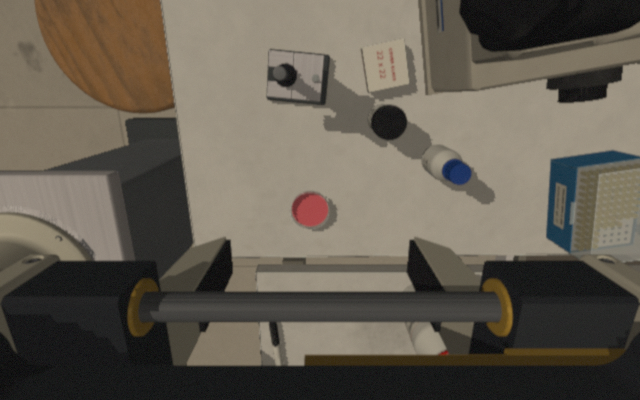

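```bash
python3 - <<'E'
from w import *; from fit import *
i=np.load("pics/w1.npy",allow_pickle=True).item(); im=cv2.imread("pics/w1.png")
I={n:manip.camera_info(n) for n in("top","side")}
e=[420.3,143.4,54,42.2]
for o in([(i,e)],[(I["top"],[214.8,151.9,15.2,19.1]),(I["side"],[316.7,165.6,11,27.1]),(i,e)]):
    r=fit("small_bottle",o,[.59,.174,0]);print(r.x,np.round(r.fun,1))
e=[292,189,38,41]
hsv=cv2.cvtColor(im,cv2.COLOR_BGR2HSV)
m=((hsv[...,0]>170)|(hsv[...,0]<8))&(hsv[...,1]>90)&(np.indices(im.shape[:2])[0]<240)
n,l,st,c=cv2.connectedComponentsWithStats(m.astype(np.uint8));k=1+st[1:,4].argmax();print("red",st[k],c[k])
u=m=(hsv[...,0]>100)&(hsv[...,0]<130)&(hsv[...,1]>150)&(np.indices(im.shape[:2])[1]<490)&(np.indices(im.shape[:2])[0]<240)
n,l,st2,c2=cv2.connectedComponentsWithStats(m.astype(np.uint8));k2=1+st2[1:,4].argmax();print("blue",st2[k2],c2[k2])
print("dish top",onz(i,*c[k],.009),"cap top",onz(i,*c2[k2],.08))
for o in([(i,st[k][:4])],[(I["top"],[236.1,211.3,23.7,22.6]),(I["side"],[270.4,205.5,16.1,12.1]),(i,st[k][:4])]):
    r=fit("culture_dish",o,[.42,.11,0]);print(r.x,np.round(r.fun,1))
plan((.588,.174,.15,0),(.588,.174,.04,0))
E
```

```text
[0.59427665 0.18581649 0.00548813] [ 0.3 -0.3 -0.2  0.3]
[ 0.59656236  0.18375692 -0.00240569] [-4.5 -3.2 -0.  -1.9 -0.6 -0.7  0.8  1.   0.2  0.3 -1.5  0.1]
red [292 193  36  34 967] [309.64736298 209.20992761]
blue [443 161  27  22 450] [456.32666667 171.56444444]
dish top [0.42711475 0.11507371 0.009     ] cap top [0.59289727 0.18595537 0.08      ]
[ 0.42564669  0.08817375 -0.06664956] [ 0.6 -0.6 -0.6  0.6]
[ 0.42579228  0.1095587  -0.00682092] [ 0.3  1.6 -2.4 -0.3  1.6 -0.2  4.1  0.6 -3.  -2.4  0.6  3.4]
now [0.4397 0.1905 0.2599] yaw 0.04 tilt [-0.0002  0.    ] t 5.12 w 0.999
[[-0.09,0.85,0.63,0,0,np.float64(0.0)],
 [-0.1,0.84,0.63,0,0,np.float64(0.0)],
 [-0.09,0.85,0.62,0,0,np.float64(0.0)],
 [-0.1,0.85,0.63,0,0,np.float64(0.0)],
 [-0.09,0.85,0.63,0,0,np.float64(0.0)],
 [-0.1,0.84,0.63,0,0,np.float64(0.0)],
 [-0.09,0.85,0.62,0,0,np.float64(0.0)],
 [-0.0,0.0,0.88,0,0,np.float64(0.0)]]
[[-0.0,0.0,0.88,0,0,np.float64(0.0)],
 [-0.0,0.0,0.88,0,0,np.float64(0.0)],
 [-0.0,0.0,0.88,0,0,np.float64(0.0)],
 [-0.0,0.0,0.88,0,0,np.float64(0.0)]]
end [0.588  0.1741 0.0401] 0.0 12
```

Call:
{"api": "drive_tool", "payload": {
  "increments": [
    [[-0.05,0.83,0.5,0,0,0],[-0.05,0.83,0.5,0,0,0],[-0.05,0.83,0.5,0,0,0],[-0.05,0.83,0.5,0,0,0],[-0.05,0.83,0.5,0,0,0],[-0.05,0.83,0.5,0,0,0],[-0.05,0.83,0.5,0,0,0],[0,0,0,0,0,0]]
  ]
}}

```text
time_s: 6.12
ee_pos: [0.5854, 0.1805, 0.1709]
tool_rot: [-2.223, -2.219, 0.003]
force: [-0.9, -0.3, -0.4]
gripper_width: 1.003
finger_force: 0.0
```

```bash
python3 - <<'E'
from w import *; from fit import *
i,im=wshot("w2",["small_bottle"])
i1=np.load("pics/w1.npy",allow_pickle=True).item()
hsv=cv2.cvtColor(im,cv2.COLOR_BGR2HSV)
m=(hsv[...,0]>100)&(hsv[...,0]<130)&(hsv[...,1]>150)&(np.indices(im.shape[:2])[0]<250)
n,l,st2,c2=cv2.connectedComponentsWithStats(m.astype(np.uint8))
print([(st2[k],c2[k]) for k in range(1,n) if st2[k][4]>100])
ti=cv2.imread("pics/top0.png");H=cv2.cvtColor(ti,cv2.COLOR_BGR2HSV);m=(H[...,0]>100)&(H[...,0]<130)&(H[...,1]>130)
n,l,st3,c3=cv2.connectedComponentsWithStats(m.astype(np.uint8)); print([(st3[k],c3[k],onz(manip.camera_info("top"),*c3[k],.076)) for k in range(1,n) if 200<c3[k][0]<235 and st3[k][4]>20])
for k in range(1,n2:=len(st2)):
    if st2[k][4]>100: print(onz(i,*c2[k],.078), tri([ray(i,*c2[k]),ray(i1,456.33,171.56)]))
s=manip.get_state();print(s["ee_pos"])
E
```

```text
small_bottle 0.83 [308.2, 150.1, 44.9, 53.3] @z0 [0.598 0.172 0.   ]
[(array([483, 157,  71,  20, 368], dtype=int32), array([520.69836957, 166.39402174])), (array([318, 169,  27,  32, 656], dtype=int32), array([330.92987805, 184.78506098])), (array([474, 173,  20,  45, 286], dtype=int32), array([484.53146853, 192.73076923]))]
[]
[0.75578147 0.20158704 0.078     ] [0.23786345 0.39748109 0.93407864]
[0.5960589  0.18543713 0.078     ] [0.59623432 0.18386425 0.07204917]
[0.72884576 0.17831691 0.078     ] [0.22215957 0.44799718 1.02816521]
[0.58458717 0.18138717 0.17221389]
```

View pics/w2.png

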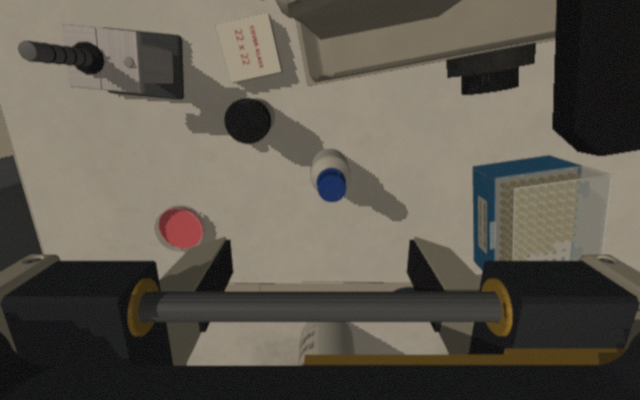

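```bash
python3 - <<'E'
from plan import *
plan((.5955,.185,.11,-7),(.5955,.185,.038,-7),start=(.5854,.181,.172,0))
E
```

```text
now [0.5846 0.1814 0.1722] yaw 0 tilt [-0.0012 -0.    ] t 6.22 w 1.003
[[0.05,0.13,0.83,0,0,np.float64(2.3)],
 [0.06,0.14,0.82,0,0,np.float64(2.4)],
 [0.07,0.13,0.83,0,0,np.float64(2.3)],
 [-0.0,-0.0,0.72,0,0,np.float64(-0.0)],
 [-0.0,-0.0,0.72,0,0,np.float64(0.0)],
 [-0.0,-0.0,0.72,0,0,np.float64(0.0)],
 [-0.0,-0.0,0.72,0,0,np.float64(0.0)]]
end [0.5956 0.1851 0.038 ] -7.0 7
```

Call:
{"api": "drive_tool", "payload": {
  "increments": [
    [[0.05,0.13,0.83,0,0,2.3],[0.06,0.14,0.82,0,0,2.4],[0.07,0.13,0.83,0,0,2.3],[0,0,0.72,0,0,0],[0,0,0.72,0,0,0],[0,0,0.72,0,0,0],[0,0,0.72,0,0,0],[0,0,0,0,0,0]]
  ]
}}

```text
time_s: 7.22
ee_pos: [0.5939, 0.1846, 0.0364]
tool_rot: [-2.352, -2.08, 0.005]
force: [-0.1, -0.7, 0.7]
gripper_width: 0.998
finger_force: 0.0
```

Call:
{"api": "drive_tool", "payload": {
  "increments": [
    [[0,0,0,0,0,0],[0,0,0,0,0,0],[0,0,0,0,0,0],[0,0,0,0,0,0],[0,0,0,0,0,0],[0,0,0,0,0,0]]
  ],
  "fingers": -1,
  "grip_force": 20
}}

```text
time_s: 7.98
ee_pos: [0.5954, 0.1851, 0.0385]
tool_rot: [-2.354, -2.081, 0.0]
force: [-0.5, 0.4, 0.4]
gripper_width: 0.396
finger_force: 0.0
```

Call:
{"api": "drive_tool", "payload": {
  "increments": [
    [[0,0,0,0,0,0],[0,0,0,0,0,0],[0,0,0,0,0,0]]
  ]
}}

```text
time_s: 8.35
ee_pos: [0.5956, 0.1851, 0.0385]
tool_rot: [2.354, 2.081, 0.0]
force: [0.4, 0.3, 0.5]
gripper_width: 0.262
finger_force: 20.3
```

```bash
python3 - <<'E'
from w import *
plan((.5955,.185,.038,-7))
wshot("w3",["small_bottle"])
E
```

```text
now [0.5956 0.1851 0.0385] yaw -7.04 tilt [0.0001 0.    ] t 8.35 w 0.262
[[-0.01,-0.0,0.02,0,0,np.float64(-0.0)]]
end [0.5955 0.1849 0.038 ] -7.0 1
small_bottle 0.83 [288.6, 188.3, 62.5, 102.5] @z0 [0.594 0.164 0.   ]
```

View pics/w3.png

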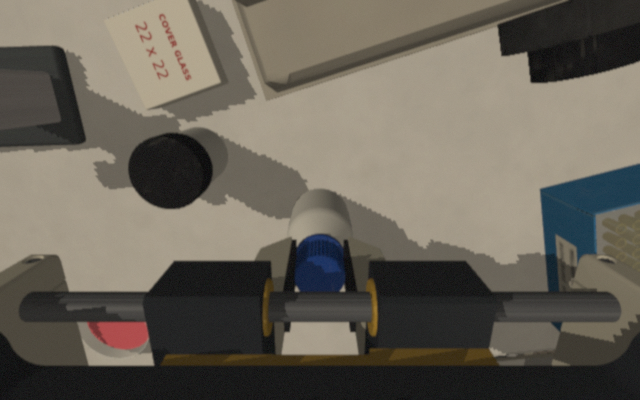

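```bash
python3 - <<'E'
from w import *; from fit import *
i=np.load("pics/w3.npy",allow_pickle=True).item()
T=np.array(i["cam_to_world"]);print(T[:3,3])
for z in(-.004,.03,.066,.084): print(z,proj(i,[.5956,.1851,z]))
for z in(.03,.038,.05,.06,.08):
  a=np.radians(-7);d=.012*np.array([np.cos(a),np.sin(a),0]);print(z,"pads",proj(i,np.array([.5956,.1851,z])-d),proj(i,np.array([.5956,.1851,z])+d))
im=cv2.imread("pics/w3.png");hsv=cv2.cvtColor(im,cv2.COLOR_BGR2HSV)
m=(hsv[...,0]>100)&(hsv[...,0]<130)&(hsv[...,1]>150);m[:,:270]=0;m[:,370:]=0
ys,xs=np.where(m);print("cap",xs.min(),xs.max(),ys.min(),ys.max())
for c in([.5956,.1851,-.004],[.5956,.19,-.004],[.5956,.195,-.004],[.5956,.20,-.004],[.5956,.19,.01]):
  print(c,"cap",np.round(ext(i,cyl([(.0125,.07),(.0125,.088)],c))),"body",np.round(ext(i,cyl([(.02,0),(.02,.06)],c))))
E
```

```text
[0.60702176 0.26978038 0.22429877]
-0.004 [318.27524069 210.99118899]
0.03 [318.0543942  230.06266711]
0.066 [317.73255047 257.8558896 ]
0.084 [317.51990182 276.21943305]
0.03 pads [298.8701358  230.05687772] [337.23954167 230.06845676]
0.038 pads [298.09080259 235.42467028] [337.89461721 235.43694027]
0.05 pads [296.80605964 244.27356012] [338.97452441 244.28700975]
0.06 pads [295.61276473 252.49258562] [339.97756931 252.50717622]
0.08 pads [292.80990676 271.7977558 ] [342.33358151 271.81519786]
cap 294 344 235 290
[0.5956, 0.1851, -0.004] cap [291. 236. 344. 299.] body [282. 185. 354. 281.]
[0.5956, 0.19, -0.004] cap [290. 227. 343. 290.] body [280. 178. 353. 273.]
[0.5956, 0.195, -0.004] cap [288. 218. 342. 281.] body [279. 171. 352. 265.]
[0.5956, 0.2, -0.004] cap [286. 209. 341. 272.] body [277. 164. 351. 257.]
[0.5956, 0.19, 0.01] cap [287. 239. 345. 308.] body [277. 183. 356. 287.]
```

```bash
python3 - <<'E'
import cv2
a=cv2.imread("pics/w3.png")[170:350,220:420]
cv2.imwrite("pics/v3.png",cv2.resize(a,(660,594),interpolation=cv2.INTER_CUBIC))
E
```

```text
(no output)
```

View pics/v3.png

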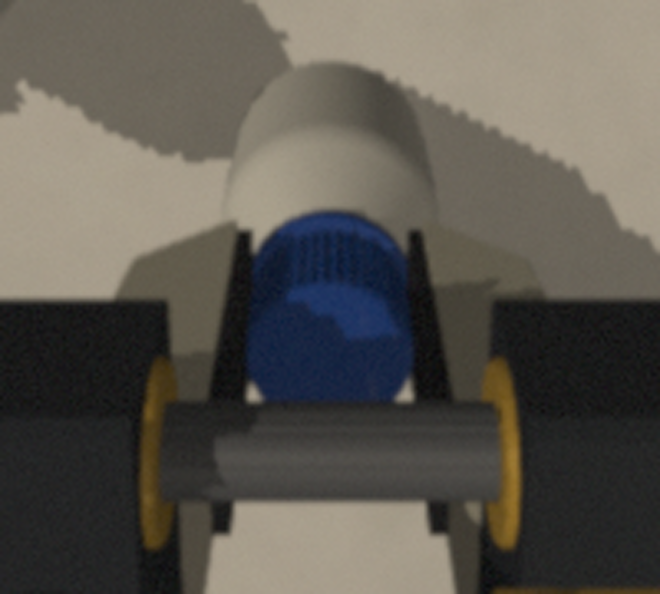

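Call:
{"api": "drive_tool", "payload": {
  "increments": [
    [[0,0,-0.4,0,0,0],[0,0,-0.7,0,0,0],[0,0,-0.9,0,0,0],[0,0,0,0,0,0],[0,0,0,0,0,0]]
  ]
}}

```text
time_s: 9.07
ee_pos: [0.5953, 0.1851, 0.0886]
tool_rot: [2.354, 2.081, 0.0]
force: [0.5, -0.2, -0.2]
gripper_width: 0.266
finger_force: 20.2
```

```bash
python3 - <<'E'
from w import *; from fit import *
i,im=wshot("w4",["small_bottle"])
s=manip.get_state();print(s["ee_pos"],s["gripper_width"],s["finger_force"])
sd=manip.snapshot("side");cv2.imwrite("pics/s4.png",sd)
e=manip.look_for("small_bottle","side");print([(d["p"],d["extent"]) for d in e][:2]);si=manip.camera_info("side")
p=s["ee_pos"]
for dz in(.0385+.004,.03,.02,.01): print(dz,np.round(ext(si,cyl(S["small_bottle"],[p[0],p[1],p[2]-dz])),1))
a=sd[100:225,250:410];b=im[120:320,200:456]
cv2.imwrite("pics/v4.png",np.hstack([cv2.resize(a,(400,312),interpolation=cv2.INTER_CUBIC),cv2.resize(b,(400,312))]))
E
```

```text
small_bottle 0.91 [287.1, 187.9, 67.9, 106.0] @z0 [0.592 0.139 0.   ]
[0.59470072 0.18488367 0.08767555] 0.2582151681771636 20.21349347931391
[(0.56, [314.1, 152.2, 13.0, 29.4])]
0.042499999999999996 [315.1 151.  327.7 180.5]
0.03 [315.  147.3 327.7 176.9]
0.02 [314.9 144.3 327.6 174. ]
0.01 [314.8 141.2 327.6 171.2]
```

View pics/v4.png

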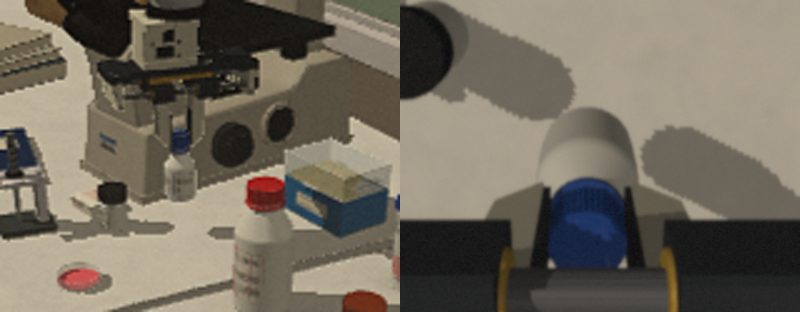

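Side/wrist crops: the bottle hangs upright, gripped by the cap, with offset TCP–underside 42 mm; fingertips appear ~28 mm higher than nominal. Carrying on to look at the row.

```bash
sed -i 's/g=round(-(yt-y),1)/g=float(round(-(yt-y),1))/' plan.py; python3 - <<'E'
from plan import *
plan((.57,.15,.17,-7),(.45,-.17,.25,-7),start=(.595,.185,.0885,-7))
E
```

```text
now [0.5948 0.1849 0.0875] yaw -7 tilt [-0.0016 -0.0005] t 9.28 w 0.263
[[-0.38,-0.21,-0.82,0,0,-0.0],
 [-0.38,-0.2,-0.81,0,0,-0.0],
 [-0.37,-0.21,-0.82,0,0,-0.0],
 [-0.38,-0.2,-0.81,0,0,-0.0],
 [-0.95,-0.23,-0.23,0,0,-0.0],
 [-0.95,-0.23,-0.23,0,0,-0.0],
 [-0.95,-0.23,-0.23,0,0,-0.0],
 [-0.95,-0.23,-0.22,0,0,-0.0]]
[[-0.95,-0.23,-0.23,0,0,-0.0],
 [-0.95,-0.22,-0.23,0,0,-0.0],
 [-0.95,-0.23,-0.23,0,0,-0.0],
 [-0.94,-0.23,-0.23,0,0,-0.0],
 [-0.95,-0.23,-0.23,0,0,-0.0],
 [-0.95,-0.23,-0.23,0,0,-0.0],
 [-0.95,-0.23,-0.22,0,0,-0.0],
 [-0.95,-0.23,-0.23,0,0,-0.0]]
[[-0.95,-0.23,-0.23,0,0,-0.0],
 [-0.95,-0.23,-0.23,0,0,-0.0]]
end [ 0.4499 -0.17    0.25  ] -7.0 18
```

Call:
{"api": "drive_tool", "payload": {
  "increments": [
    [[-0.38,-0.2,-0.82,0,0,0],[-0.38,-0.2,-0.82,0,0,0],[-0.38,-0.2,-0.82,0,0,0],[-0.38,-0.2,-0.82,0,0,0],[-0.95,-0.23,-0.23,0,0,0],[-0.95,-0.23,-0.23,0,0,0],[-0.95,-0.23,-0.23,0,0,0],[-0.95,-0.23,-0.23,0,0,0]]
  ]
}}

```text
time_s: 10.28
ee_pos: [0.535, 0.0557, 0.193]
tool_rot: [-2.355, -2.079, 0.002]
force: [-0.2, -0.3, -1.1]
gripper_width: 0.263
finger_force: 20.3
```

Call:
{"api": "drive_tool", "payload": {
  "increments": [
    [[-0.95,-0.23,-0.23,0,0,0],[-0.95,-0.23,-0.23,0,0,0],[-0.95,-0.23,-0.23,0,0,0],[-0.95,-0.23,-0.23,0,0,0],[-0.95,-0.23,-0.23,0,0,0],[-0.95,-0.23,-0.23,0,0,0],[-0.95,-0.23,-0.23,0,0,0],[-0.95,-0.23,-0.23,0,0,0]]
  ]
}}

```text
time_s: 11.28
ee_pos: [0.4656, -0.1265, 0.239]
tool_rot: [-2.355, -2.078, 0.001]
force: [0.7, -0.7, -0.2]
gripper_width: 0.263
finger_force: 20.3
```

Call:
{"api": "drive_tool", "payload": {
  "increments": [
    [[-0.95,-0.23,-0.23,0,0,0],[-0.95,-0.23,-0.23,0,0,0],[0,0,0,0,0,0],[0,0,0,0,0,0]]
  ]
}}

```text
time_s: 11.78
ee_pos: [0.4497, -0.1699, 0.2505]
tool_rot: [-2.353, -2.08, -0.0]
force: [0.4, 0.3, -1.0]
gripper_width: 0.267
finger_force: 20.4
```

```bash
python3 - <<'E'
from w import *; from fit import *
i,im=wshot("w5",["tall_bottle","second_bottle","interval_timer"])
plan((.45,-.17,.25,-7))
for n in("tall_bottle","second_bottle"):
    d=manip.silhouettes(n,"wrist")
    if d:
        r=fit(n,[(i,d[0]["extent"])],[.58,-.14,0]);print(n,np.round(r.x,4),np.round(r.fun,1))
        r=least_squares(lambda c:ext(i,cyl(S[n],[c[0],c[1],0]))-np.array([*d[0]["extent"][:2],d[0]["extent"][0]+d[0]["extent"][2],d[0]["extent"][1]+d[0]["extent"][3]]),[.58,-.14]);print(n,"z0",np.round(r.x,4),np.round(r.fun,1))
E
```

```text
tall_bottle 0.95 [401.1, 0.0, 113.7, 61.8] @z0 [ 0.629 -0.043  0.   ]
second_bottle 0.55 [391.9, 183.4, 74.6, 77.3] @z0 [ 0.59  -0.282  0.   ]
interval_timer 0.53 [328.4, 285.6, 21.4, 51.6] @z0 [ 0.45  -0.413 -0.   ]
interval_timer 0.49 [401.2, 0.0, 112.8, 55.8] @z0 [ 0.629 -0.04   0.   ]
now [ 0.4504 -0.1694  0.2506] yaw -6.95 tilt [-0.0006  0.0004] t 11.97 w 0.265
[[-0.03,-0.01,0.02,0,0,0.0]]
end [ 0.45   -0.1701  0.2501] -7.0 1
tall_bottle [ 0.596  -0.0611  0.001 ] [ 1.  -1.  -0.5 18.2]
tall_bottle z0 [ 0.5962 -0.0549] [ 0.8 -8.7 -0.5 12.9]
second_bottle [ 0.573  -0.2552 -0.0054] [ 0.6 -0.6 -0.4  0.4]
second_bottle z0 [ 0.5712 -0.2526] [ 0.  -1.2 -0.   1. ]
```

View pics/w5.png

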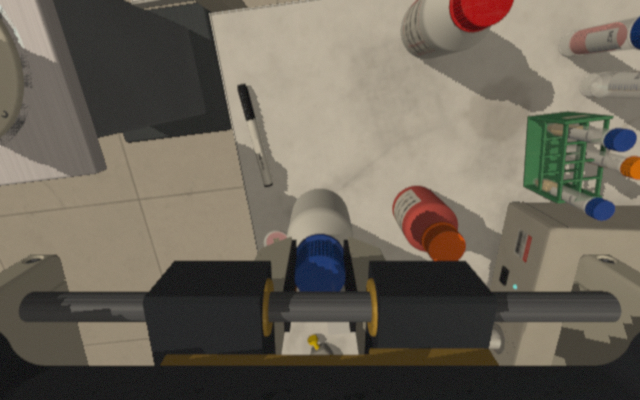

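Call:
{"api": "drive_tool", "payload": {
  "increments": [
    [[0.9,0.3,0,0,0,0],[0.9,0.3,0,0,0,0],[0.9,0.3,0,0,0,0],[0.9,0.3,0,0,0,0],[0,0,0,0,0,0],[0,0,0,0,0,0]]
  ]
}}

```text
time_s: 12.82
ee_pos: [0.4907, -0.0853, 0.2508]
tool_rot: [2.354, 2.081, -0.001]
force: [-0.1, -0.3, 0.3]
gripper_width: 0.263
finger_force: 20.5
```

```bash
python3 - <<'E'
from w import *; from fit import *
i,im=wshot("w6",["tall_bottle","second_bottle"])
i5=np.load("pics/w5.npy",allow_pickle=True).item()
E=lambda e:np.array([e[0],e[1],e[0]+e[2],e[1]+e[3]])
S["tall_bottle"]=[(.033,0),(.033,.1),(.02,.13),(.02,.15)];S["second_bottle"]=[(.031,0),(.031,.08),(.02,.105),(.02,.128)]
res={}
for n,o in(("tall_bottle",[]),("second_bottle",[(i5,[391.9,183.4,74.6,77.3])])):
    d=manip.silhouettes(n,"wrist")
    if d and d[0]["p"]>.4:
        m=d[0]["mask"];print(n,d[0]["extent"]);o=o+[(i,d[0]["extent"])]
    for z in(0,.004):
        r=least_squares(lambda c:np.concatenate([ext(j,cyl(S[n],[c[0],c[1],z]))-E(e) for j,e in o]),[.58,-.14]);print(n,z,np.round(r.x,4),np.round(r.fun,1))
        if z==0:res[n]=r.x
t,s=res["tall_bottle"],res["second_bottle"];d=t-s
print("dist",np.linalg.norm(d),"mid",(t+s)/2,"xaxis yaw",np.degrees(np.arctan2(-d[0],d[1])))
# red caps by colour, triangulate vs side/top
for nm,j in(("w6",i),("w5",i5)):
    h=cv2.cvtColor(cv2.imread(f"pics/{nm}.png"),cv2.COLOR_BGR2HSV)
    m=((h[...,0]>174)|(h[...,0]<14))&(h[...,1]>150)&(h[...,2]>110)
    n,l,st,c=cv2.connectedComponentsWithStats(m.astype(np.uint8));print(nm,[(st[k].tolist(),np.round(c[k],1)) for k in range(1,n) if st[k][4]>300])
plan((.58,-.144,.15,-7),(.58,-.144,.044,-7))
cv2.imwrite("pics/v6.png",im)
E
```

```text
tall_bottle 0.64 [371.1, 77.5, 88.2, 70.5] @z0 [ 0.617 -0.047  0.   ]
second_bottle 0.62 [381.3, 244.9, 30.1, 16.4] @z0 [ 0.584 -0.241  0.   ]
second_bottle 0.6 [305.7, 328.3, 52.8, 27.7] @z0 [ 0.475 -0.385  0.   ]
tall_bottle [371.1, 77.5, 88.2, 70.5]
tall_bottle 0 [ 0.5945 -0.0375] [-0.8  0.6  0.5 -0.6]
tall_bottle 0.004 [ 0.5933 -0.0371] [-1.4  0.2  0.9 -0.2]
second_bottle [381.3, 244.9, 30.1, 16.4]
second_bottle 0 [ 0.5689 -0.2286] [ -2.7 -18.4  -0.  -18.2 -17.4 -18.   15.1  55.3]
second_bottle 0.004 [ 0.5678 -0.2265] [ -3.  -19.2   0.5 -18.2 -17.9 -18.1  15.1  56.2]
dist 0.19277279462146896 mid [ 0.58172408 -0.13305489] xaxis yaw -7.643772036670877
w6 [([404, 91, 55, 51, 2153], array([431.2, 115.9]))]
w5 [([450, 0, 63, 32, 1232], array([480.8,  11. ])), ([403, 187, 52, 64, 883], array([423.4, 214.1])), ([429, 232, 37, 29, 849], array([447. , 246.3]))]
now [ 0.4909 -0.0854  0.251 ] yaw -7.11 tilt [-0.     -0.0001] t 13.07 w 0.26
[[-0.38,0.77,0.81,0,0,-0.0],
 [-0.37,0.76,0.81,0,0,-0.0],
 [-0.38,0.77,0.8,0,0,-0.1],
 [-0.38,0.76,0.81,0,0,0.0],
 [-0.38,0.77,0.81,0,0,-0.0],
 [0.0,-0.0,0.85,0,0,-0.0],
 [0.0,-0.0,0.85,0,0,-0.0],
 [0.0,-0.0,0.84,0,0,-0.0]]
[[0.0,-0.0,0.85,0,0,-0.0],
 [0.0,-0.0,0.85,0,0,-0.0]]
end [ 0.5801 -0.1441  0.044 ] -7.0 10
```

View pics/v6.png

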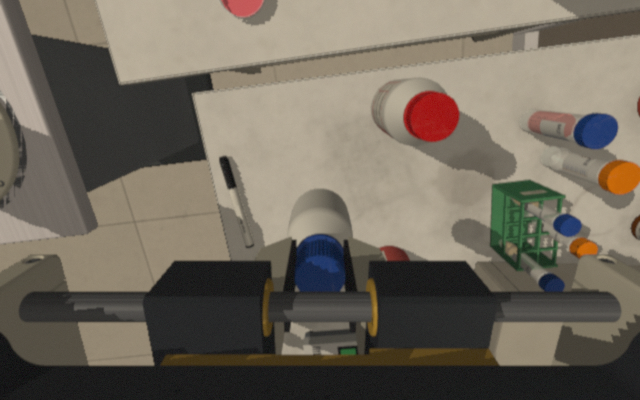

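```bash
python3 - <<'E'
from w import *
i=np.load("pics/w6.npy",allow_pickle=True).item()
for p in[(493,258),(493,190),(540,288)]: print(onz(i,*p,0),onz(i,*p,.07),onz(i,*p,.12))
T=manip.camera_info("top")
for q in[(495,75),(575,78),(518,20),(578,30)]: print(onz(T,130+q[0]*340/784,90+q[1]*260/600,.0),onz(T,130+q[0]*340/784,90+q[1]*260/600,.1))
plan((.5815,-.145,.15,-7),(.5815,-.145,.054,-7))
E
```

```text
[ 7.21897237e-01 -2.65355700e-01 -5.55111512e-17] [ 0.68669832 -0.22289729  0.07      ] [ 0.66155624 -0.19256985  0.12      ]
[ 0.71824136 -0.1614012   0.        ] [ 0.68362861 -0.13561041  0.07      ] [ 0.65890522 -0.11718842  0.12      ]
[ 0.793173   -0.32444072  0.        ] [ 0.74654603 -0.27250887  0.07      ] [ 0.71324106 -0.23541469  0.12      ]
[ 0.71709642 -0.15697036  0.        ] [ 0.67994541 -0.14823398  0.1       ]
[ 0.71487309 -0.25621581  0.        ] [ 0.6779276  -0.23830542  0.1       ]
[ 0.78957723 -0.18594307  0.        ] [ 0.74572628 -0.17452852  0.1       ]
[ 0.77772692 -0.26103235  0.        ] [ 0.73497138 -0.24267673  0.1       ]
now [ 0.4909 -0.0854  0.251 ] yaw -7.11 tilt [-0.     -0.0001] t 13.07 w 0.26
[[-0.38,0.78,0.81,0,0,-0.0],
 [-0.39,0.78,0.81,0,0,-0.0],
 [-0.38,0.78,0.8,0,0,-0.1],
 [-0.38,0.77,0.81,0,0,0.0],
 [-0.39,0.78,0.81,0,0,-0.0],
 [0.0,0.0,0.77,0,0,-0.0],
 [0.0,0.0,0.77,0,0,-0.0],
 [0.0,0.0,0.76,0,0,-0.0]]
[[0.0,0.0,0.77,0,0,-0.0],
 [0.0,0.0,0.77,0,0,-0.0]]
end [ 0.5815 -0.145   0.054 ] -7.0 10
```

Call:
{"api": "drive_tool", "payload": {
  "increments": [
    [[-0.38,0.78,0.81,0,0,0],[-0.39,0.78,0.81,0,0,0],[-0.38,0.78,0.81,0,0,0],[-0.38,0.78,0.81,0,0,0],[-0.39,0.78,0.81,0,0,0],[0,0,0.77,0,0,0],[0,0,0.77,0,0,0],[0,0,0.77,0,0,0]]
  ]
}}

```text
time_s: 14.08
ee_pos: [0.5818, -0.1442, 0.091]
tool_rot: [-2.354, -2.081, -0.0]
force: [-0.5, -0.1, -0.7]
gripper_width: 0.265
finger_force: 20.5
```

Call:
{"api": "drive_tool", "payload": {
  "increments": [
    [[0,0,0.77,0,0,0],[0,0,0.7,0,0,0],[0,0,0.2,0,0,0],[0,0,0.1,0,0,0],[0,0,0.1,0,0,0],[0,0,0,0,0,0]]
  ]
}}

```text
time_s: 14.82
ee_pos: [0.5823, -0.1443, 0.0456]
tool_rot: [2.353, 2.081, 0.001]
force: [-0.4, -0.1, -0.7]
gripper_width: 0.261
finger_force: 20.5
```

Call:
{"api": "drive_tool", "payload": {
  "increments": [
    [[0.02,-0.03,0.06,0,0,0],[0,0,0.04,0,0,0],[0,0,0.02,0,0,0]]
  ]
}}

```text
time_s: 15.2
ee_pos: [0.5814, -0.1436, 0.0424]
tool_rot: [2.353, 2.081, 0.0]
force: [-1.6, 0.0, 3.5]
gripper_width: 0.264
finger_force: 21.1
```

Call:
{"api": "drive_tool", "payload": {
  "increments": [
    [[0,0,0,0,0,0],[0,0,0,0,0,0],[0,0,0,0,0,0],[0,0,-0.4,0,0,0],[0,0,-0.8,0,0,0],[0,0,-1,0,0,0],[0,0,-1,0,0,0],[0,0,-1,0,0,0]]
  ],
  "fingers": 0
}}

```text
time_s: 16.2
ee_pos: [0.5819, -0.1438, 0.1499]
tool_rot: [2.353, 2.08, 0.002]
force: [0.2, 0.7, -0.5]
gripper_width: 0.501
finger_force: 0.0
```

```bash
python3 - <<'E'
from w import *; from fit import *
i,im=wshot("w7",["small_bottle"])
d=manip.silhouettes("small_bottle","wrist")
if d:
  e=d[0]["extent"];r=least_squares(lambda c:ext(i,cyl(S["small_bottle"],[c[0],c[1],0]))-np.array([e[0],e[1],e[0]+e[2],e[1]+e[3]]),[.58,-.14]);print(r.x,r.fun)
h=cv2.cvtColor(im,cv2.COLOR_BGR2HSV);m=(h[...,0]>100)&(h[...,0]<130)&(h[...,1]>150)
n,l,st,c=cv2.connectedComponentsWithStats(m.astype(np.uint8));print([(st[k].tolist(),np.round(c[k],1),onz(i,*c[k],.082)) for k in range(1,n) if st[k][4]>300])
plan((.44,.02,.2,0),(.4265,.113,.12,40))
E
```

```text
small_bottle 0.67 [298.6, 158.9, 43.8, 60.2] @z0 [ 0.582 -0.16   0.   ]
[ 0.5834128 -0.1466431] [-1.29443274 -1.29904126  1.29568678  1.1348008 ]
[([552, 49, 64, 54, 2553], array([583.8,  75.9]), array([ 0.78014009, -0.07485529,  0.082     ])), ([305, 182, 29, 35, 777], array([318.3, 198.9]), array([ 0.58200247, -0.14312057,  0.082     ])), ([525, 205, 38, 31, 860], array([543.6, 219.6]), array([ 0.7607788 , -0.18289604,  0.082     ]))]
now [ 0.5831 -0.144   0.1501] yaw -7.04 tilt [ 0.005  -0.0008] t 16.35 w 0.501
[[0.83,-0.93,-0.29,0,0,-1.0],
 [0.85,-0.91,-0.28,0,0,-1.0],
 [0.86,-0.9,-0.29,0,0,-1.0],
 [0.88,-0.88,-0.28,0,0,-1.0],
 [0.89,-0.86,-0.29,0,0,-1.0],
 [0.91,-0.85,-0.28,0,0,-1.0],
 [0.92,-0.84,-0.29,0,0,-1.0],
 [0.74,-0.11,0.64,0,0,-8.0]]
[[0.75,-0.0,0.64,0,0,-8.0],
 [0.75,0.1,0.64,0,0,-8.0],
 [0.72,0.2,0.64,0,0,-8.0],
 [0.69,0.31,0.64,0,0,-8.0]]
end [0.4266 0.1131 0.1201] 40.0 12
```

```bash
python3 - <<'E'
from plan import *
plan((.4265,.114,.15,83),start=(.5825,-.144,.15,-7))
E
```

```text
now [ 0.5831 -0.144   0.1501] yaw -7 tilt [ 0.005  -0.0008] t 16.35 w 0.501
[[0.73,-0.57,0.0,0,0,-6.9],
 [0.79,-0.48,0.0,0,0,-6.9],
 [0.85,-0.39,0.0,0,0,-7.0],
 [0.88,-0.27,0.0,0,0,-6.9],
 [0.92,-0.17,0.0,0,0,-6.9],
 [0.92,-0.06,0.0,0,0,-6.9],
 [0.93,0.05,0.0,0,0,-7.0],
 [0.91,0.17,0.0,0,0,-6.9]]
[[0.89,0.28,0.0,0,0,-6.9],
 [0.84,0.37,0.0,0,0,-6.9],
 [0.8,0.48,0.0,0,0,-7.0],
 [0.73,0.57,0.0,0,0,-6.9],
 [0.65,0.66,0.0,0,0,-6.9]]
end [0.4266 0.114  0.15  ] 83.0 13
```

Call:
{"api": "drive_tool", "payload": {
  "increments": [
    [[0.73,-0.57,0,0,0,-6.9],[0.79,-0.48,0,0,0,-6.9],[0.85,-0.39,0,0,0,-7.0],[0.88,-0.27,0,0,0,-6.9],[0.92,-0.17,0,0,0,-6.9],[0.92,-0.06,0,0,0,-6.9],[0.93,0.05,0,0,0,-7.0],[0.91,0.17,0,0,0,-6.9]]
  ],
  "fingers": 1
}}

```text
time_s: 17.35
ee_pos: [0.4843, 0.0158, 0.1467]
tool_rot: [-1.11, -2.938, 0.001]
force: [-0.5, -0.5, 0.7]
gripper_width: 1.002
finger_force: 0.0
```

Call:
{"api": "drive_tool", "payload": {
  "increments": [
    [[0.89,0.28,0,0,0,-6.9],[0.84,0.37,0,0,0,-6.9],[0.8,0.48,0,0,0,-7.0],[0.73,0.57,0,0,0,-6.9],[0.65,0.66,0,0,0,-6.9],[0,0,0,0,0,0],[0,0,0,0,0,0]]
  ]
}}

```text
time_s: 18.23
ee_pos: [0.4258, 0.1136, 0.1471]
tool_rot: [-0.197, -3.135, 0.001]
force: [1.2, 0.1, 0.5]
gripper_width: 1.001
finger_force: 0.0
```

```bash
python3 - <<'E'
from w import *; from fit import *
plan((.4265,.114,.05,83.5))
print(np.round(manip.get_state()["joint_positions"],2))
i,im=wshot("w8",["culture_dish","stylus","stylus_stand"])
d=manip.silhouettes("culture_dish","wrist")
if d:
  e=d[0]["extent"];r=least_squares(lambda c:ext(i,cyl(S["culture_dish"],[c[0],c[1],-.004]))-np.array([e[0],e[1],e[0]+e[2],e[1]+e[3]]),[.42,.11]);print(r.x,r.fun)
h=cv2.cvtColor(im,cv2.COLOR_BGR2HSV);m=((h[...,0]>170)|(h[...,0]<8))&(h[...,1]>90)
n,l,st,c=cv2.connectedComponentsWithStats(m.astype(np.uint8));print([(st[k].tolist(),np.round(c[k],1),onz(i,*c[k],.006)) for k in range(1,n) if st[k][4]>300])
E
```

```text
now [0.4258 0.1136 0.1471] yaw 82.82 tilt [-0.0001 -0.0004] t 18.23 w 1.001
[[-0.01,0.0,0.78,0,0,-0.1],
 [-0.0,0.01,0.77,0,0,-0.2],
 [-0.01,0.0,0.78,0,0,-0.1],
 [-0.0,0.0,0.78,0,0,-0.1],
 [-0.01,0.01,0.77,0,0,-0.2]]
end [0.4266 0.114  0.0501] 83.5 5
[-0.08  0.17 -0.26  2.11  0.06  0.87  1.07]
culture_dish 0.68 [291.6, 143.9, 53.4, 57.3] @z0 [0.426 0.114 0.   ]
stylus 0.8 [496.4, 127.7, 108.7, 36.7] @z0 [0.428 0.345 0.   ]
stylus 0.4 [189.1, 321.7, 47.5, 43.6] @z0 [ 0.62  -0.039  0.   ]
stylus_stand 0.74 [456.4, 94.4, 114.9, 94.7] @z0 [0.419 0.309 0.   ]
[0.42526197 0.11388663] [-0.98667037  0.71409317  0.98699517 -0.70830645]
[([292, 150, 50, 48, 1923], array([316.5, 173.4]), array([0.42480391, 0.11213192, 0.006     ]))]
```

View pics/w8.png

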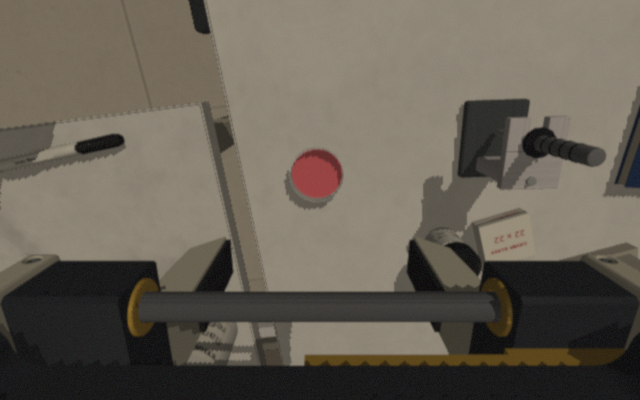

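Call:
{"api": "drive_tool", "payload": {
  "increments": [
    [[0,-0.03,0.9,0,0,-0.3],[0,0,0.9,0,0,-0.3],[0,0,0.9,0,0,0],[0,0,0.9,0,0,0],[0,0,0.9,0,0,0],[0,0,0.9,0,0,0],[0,0,0.15,0,0,0],[0,0,0.1,0,0,0]]
  ]
}}

```text
time_s: 19.48
ee_pos: [0.4259, 0.1137, 0.0061]
tool_rot: [0.177, 3.136, 0.0]
force: [0.2, -0.1, 1.0]
gripper_width: 1.002
finger_force: 0.0
```

Call:
{"api": "drive_tool", "payload": {
  "increments": [
    [[0,0,0.1,0,0,0],[0,0,0.1,0,0,0],[0,0,0,0,0,0]]
  ]
}}

```text
time_s: 19.85
ee_pos: [0.4256, 0.1137, 0.0011]
tool_rot: [0.176, 3.136, 0.0]
force: [0.4, -0.5, -0.8]
gripper_width: 1.002
finger_force: 0.0
```

Call:
{"api": "drive_tool", "payload": {
  "increments": [
    [[0,0,0.15,0,0,0],[0,0,0.15,0,0,0],[0,0,0,0,0,0]]
  ]
}}

```text
time_s: 20.23
ee_pos: [0.4251, 0.1137, -0.0069]
tool_rot: [-0.176, -3.136, 0.0]
force: [-0.3, -0.1, 0.6]
gripper_width: 1.0
finger_force: 0.0
```

Call:
{"api": "drive_tool", "payload": {
  "increments": [
    [[0,0,0.12,0,0,0],[0,0,0.12,0,0,0],[0,0,0,0,0,0]]
  ]
}}

```text
time_s: 20.6
ee_pos: [0.4252, 0.1137, -0.0128]
tool_rot: [-0.176, -3.136, 0.0]
force: [0.3, 0.2, -0.4]
gripper_width: 1.0
finger_force: 0.0
```

Call:
{"api": "drive_tool", "payload": {
  "increments": [
    [[0,0,0.12,0,0,0],[0,0,0.1,0,0,0],[0,0,0,0,0,0]]
  ]
}}

```text
time_s: 20.98
ee_pos: [0.4252, 0.1137, -0.0183]
tool_rot: [-0.176, -3.136, 0.0]
force: [0.2, -0.4, -0.7]
gripper_width: 1.001
finger_force: 0.0
```

Call:
{"api": "drive_tool", "payload": {
  "increments": [
    [[0,0,0.1,0,0,0],[0,0,0.08,0,0,0],[0,0,0,0,0,0]]
  ]
}}

```text
time_s: 21.35
ee_pos: [0.4253, 0.1137, -0.0227]
tool_rot: [-0.176, -3.136, 0.0]
force: [-0.3, 1.0, -0.2]
gripper_width: 0.999
finger_force: 0.0
```

Call:
{"api": "drive_tool", "payload": {
  "increments": [
    [[0,0,0.08,0,0,0],[0,0,0.08,0,0,0],[0,0,0,0,0,0]]
  ]
}}

```text
time_s: 21.72
ee_pos: [0.4253, 0.1137, -0.0267]
tool_rot: [-0.176, -3.136, 0.0]
force: [0.5, 0.2, -0.2]
gripper_width: 1.001
finger_force: 0.0
```

Call:
{"api": "drive_tool", "payload": {
  "increments": [
    [[0,0,0.06,0,0,0],[0,0,0.04,0,0,0],[0,0,0,0,0,0]]
  ]
}}

```text
time_s: 22.1
ee_pos: [0.4254, 0.1137, -0.0291]
tool_rot: [-0.176, -3.136, 0.0]
force: [-0.6, 0.2, -0.3]
gripper_width: 0.998
finger_force: 0.0
```

Call:
{"api": "drive_tool", "payload": {
  "increments": [
    [[0,0,0,0,0,0],[0,0,0,0,0,0],[0,0,0,0,0,0],[0,0,0,0,0,0],[0,0,0,0,0,0],[0,0,0,0,0,0]]
  ],
  "fingers": -1,
  "grip_force": 12
}}

```text
time_s: 22.85
ee_pos: [0.4255, 0.1137, -0.029]
tool_rot: [-0.176, -3.137, 0.0]
force: [0.1, -0.1, 0.7]
gripper_width: 0.593
finger_force: 12.0
```

```bash
python3 - <<'E'
from plan import *
print(manip.get_state()["ee_pos"])
plan((.4255,.1137,.03,83.5),(.4855,-.1335,.03,83.5),(.4855,-.1335,-.016,83.5),start=(.4255,.1137,-.029,83.5))
E
```

```text
[ 0.42549145  0.11368434 -0.02902618]
now [ 0.4255  0.1137 -0.029 ] yaw 83.5 tilt [-0. -0.] t 22.85 w 0.593
[[0.0,0.0,-0.79,0,0,-0.0],
 [0.0,0.0,-0.78,0,0,-0.0],
 [0.0,0.0,-0.79,0,0,-0.0],
 [-0.32,-0.87,0.0,0,0,-0.0],
 [-0.32,-0.87,0.0,0,0,-0.0],
 [-0.32,-0.87,0.0,0,0,-0.0],
 [-0.31,-0.86,0.0,0,0,-0.0],
 [-0.32,-0.87,0.0,0,0,-0.0]]
[[-0.32,-0.87,0.0,0,0,-0.0],
 [-0.32,-0.87,0.0,0,0,-0.0],
 [-0.32,-0.87,0.0,0,0,-0.0],
 [-0.32,-0.87,0.0,0,0,-0.0],
 [-0.32,-0.86,0.0,0,0,-0.0],
 [-0.31,-0.87,0.0,0,0,-0.0],
 [-0.0,-0.0,0.92,0,0,-0.0],
 [-0.0,-0.0,0.92,0,0,-0.0]]
end [ 0.4854 -0.1334 -0.016 ] 83.5 16
```

Call:
{"api": "drive_tool", "payload": {
  "increments": [
    [[0,0,-0.6,0,0,0],[0,0,-0.9,0,0,0],[0,0,-0.9,0,0,0],[-0.32,-0.87,0,0,0,0],[-0.32,-0.87,0,0,0,0],[-0.32,-0.87,0,0,0,0],[-0.32,-0.87,0,0,0,0],[-0.32,-0.87,0,0,0,0]]
  ]
}}

```text
time_s: 23.85
ee_pos: [0.4535, 0.0005, 0.032]
tool_rot: [0.176, 3.136, 0.0]
force: [-0.1, 0.1, -0.2]
gripper_width: 0.593
finger_force: 12.0
```

Call:
{"api": "drive_tool", "payload": {
  "increments": [
    [[-0.32,-0.87,0,0,0,0],[-0.32,-0.87,0,0,0,0],[-0.32,-0.87,0,0,0,0],[-0.32,-0.87,0,0,0,0],[-0.32,-0.87,0,0,0,0],[-0.3,-0.87,0,0,0,0],[0,0,0.92,0,0,0],[0,0,0,0,0,0]]
  ]
}}

```text
time_s: 24.85
ee_pos: [0.4842, -0.1337, 0.0076]
tool_rot: [-0.177, -3.134, -0.001]
force: [-0.1, 0.8, -0.6]
gripper_width: 0.596
finger_force: 12.0
```

```bash
python3 - <<'E'
from w import *; from fit import *
plan((.485,-.1335,-.016,83.5))
i,im=wshot("w9",["small_bottle","culture_dish","second_bottle","tall_bottle"])
h=cv2.cvtColor(im,cv2.COLOR_BGR2HSV);m=(h[...,0]>100)&(h[...,0]<130)&(h[...,1]>150)
n,l,st,c=cv2.connectedComponentsWithStats(m.astype(np.uint8));print([(st[k].tolist(),np.round(c[k],1),onz(i,*c[k],.082)) for k in range(1,n) if st[k][4]>200])
m=((h[...,0]>170)|(h[...,0]<8))&(h[...,1]>90)
n,l,st,c=cv2.connectedComponentsWithStats(m.astype(np.uint8));print([(st[k].tolist(),np.round(c[k],1),onz(i,*c[k],.018)) for k in range(1,n) if st[k][4]>300])
E
```

```text
now [ 0.4842 -0.1337  0.0076] yaw 83.53 tilt [-0.0026  0.0009] t 24.85 w 0.596
[[-0.03,0.01,0.94,0,0,0.0]]
end [ 0.485  -0.1335 -0.0159] 83.5 1
small_bottle 0.57 [290.9, 334.0, 53.9, 21.5] @z0 [ 0.573 -0.143  0.   ]
culture_dish 0.98 [266.6, 204.4, 106.5, 89.5] @z0 [ 0.499 -0.134 -0.   ]
[]
[([270, 216, 99, 77, 6281], array([319.3, 255.2]), array([ 0.49416628, -0.13349711,  0.018     ]))]
```

Call:
{"api": "drive_tool", "payload": {
  "increments": [
    [[0,0,0.7,0,0,0],[0,0,0.3,0,0,0],[0,0,0.18,0,0,0],[0,0,0.04,0,0,0],[0,0,0,0,0,0]]
  ]
}}

```text
time_s: 25.72
ee_pos: [0.4857, -0.1338, -0.0226]
tool_rot: [-0.176, -3.137, -0.0]
force: [-1.0, -0.1, -0.7]
gripper_width: 0.592
finger_force: 12.0
```

Call:
{"api": "drive_tool", "payload": {
  "increments": [
    [[0,0,0.05,0,0,0],[0,0,0.04,0,0,0],[0,0,0,0,0,0]]
  ]
}}

```text
time_s: 26.1
ee_pos: [0.4856, -0.1339, -0.0248]
tool_rot: [0.177, 3.137, -0.0]
force: [-0.2, 0.7, 0.2]
gripper_width: 0.593
finger_force: 12.0
```

Call:
{"api": "drive_tool", "payload": {
  "increments": [
    [[0,0,0.03,0,0,0],[0,0,0,0,0,0]]
  ]
}}

```text
time_s: 26.35
ee_pos: [0.4857, -0.1339, -0.025]
tool_rot: [0.176, 3.136, -0.0]
force: [-2.0, 0.3, 4.5]
gripper_width: 0.595
finger_force: 12.0
```

Call:
{"api": "drive_tool", "payload": {
  "increments": [
    [[0,0,0,0,0,0],[0,0,0,0,0,0],[0,0,0,0,0,0],[0,0,-0.5,0,0,0],[0.3,0,-0.9,0,0,0],[0.5,0,-0.95,0,0,0],[0.5,0,-0.95,0,0,0],[0,0,-0.95,0,0,0]]
  ],
  "fingers": 0.6
}}

```text
time_s: 27.35
ee_pos: [0.4522, -0.1301, 0.0821]
tool_rot: [-0.177, -3.136, 0.0]
force: [0.9, 0.1, -0.1]
gripper_width: 0.798
finger_force: 0.0
```

Call:
{"api": "drive_tool", "payload": {
  "increments": [
    [[0,0,-0.95,0,0,0],[0,0,-0.95,0,0,0],[0,0,-0.95,0,0,0],[0,0,0,0,0,0],[0,0,0,0,0,0]]
  ]
}}

```text
time_s: 27.98
ee_pos: [0.4529, -0.1301, 0.1518]
tool_rot: [-0.177, -3.136, 0.0]
force: [0.2, 0.1, 0.0]
gripper_width: 0.797
finger_force: 0.0
```

```bash
cat > chk.py <<'E'
from w import *; from fit import *
S["tall_bottle"]=[(.033,0),(.033,.1),(.02,.13),(.02,.15)];S["second_bottle"]=[(.031,0),(.031,.08),(.02,.105),(.02,.128)]
def chk(nm,names):
    i=manip.camera_info("wrist"); im=manip.snapshot("wrist"); cv2.imwrite(f"pics/{nm}.png",im);np.save(f"pics/{nm}.npy",i,allow_pickle=True)
    for n in names:
        for d in manip.silhouettes(n,"wrist")[:2]:
            e=d["extent"]
            if d["p"]<.4: continue
            x0=onz(i,e[0]+e[2]/2,e[1]+e[3]/2,.02)[:2]
            r=least_squares(lambda c:ext(i,cyl(S[n],[c[0],c[1],0]))-np.array([e[0],e[1],e[0]+e[2],e[1]+e[3]]),x0,loss="soft_l1");print(n,round(d["p"],2),np.round(e,1).tolist(),np.round(r.x,4),np.round(r.fun,1))
    return i,im
E
python3 - <<'E'
from chk import *
plan((.48,-.13,.2,83.5))
chk("w10",["small_bottle","culture_dish","second_bottle","tall_bottle"])
E
```

```text
now [ 0.4529 -0.1301  0.1518] yaw 83.56 tilt [-0.0003 -0.    ] t 27.98 w 0.797
[[-0.36,0.04,-0.64,0,0,0.0],
 [-0.36,0.04,-0.65,0,0,0.0],
 [-0.36,0.05,-0.64,0,0,0.1]]
end [ 0.4801 -0.1299  0.2   ] 83.5 3
small_bottle 0.65 [300.5, 268.3, 34.8, 77.8] [ 0.5822 -0.1448] [-2.9 -1.6  3.   1.3]
small_bottle 0.58 [235.3, 68.5, 138.2, 43.9] [ 0.3701 -0.1648] [  1.4  -2.7 -80.5   6.2]
culture_dish 0.72 [295.1, 174.4, 50.5, 58.8] [ 0.4858 -0.1316] [-1.5  2.3  1.5 -2.6]
second_bottle 0.73 [218.8, 280.2, 26.1, 70.0] [ 0.5371 -0.1946] [ -0.9 -54.6  51.7   1.8]
```

```bash
python3 - <<'E'
from plan import *
plan((.475,-.345,.17,75),start=(.453,-.130,.152,83.5))
i=manip.camera_info("top");from fit import *
im=manip.snapshot("top")
for n in("small_bottle","tall_bottle","second_bottle","culture_dish"):
    for d in manip.silhouettes(n,"top")[:2]: print(n,round(d["p"],2),np.round(d["extent"],1))
E
```

```text
now [ 0.4527 -0.13    0.1512] yaw 83.5 tilt [-0.0015  0.0005] t 28.23 w 0.797
[[-0.21,-0.94,-0.08,0,0,0.9],
 [-0.22,-0.93,-0.08,0,0,1.0],
 [-0.23,-0.93,-0.08,0,0,0.9],
 [-0.25,-0.93,-0.08,0,0,1.0],
 [-0.27,-0.92,-0.08,0,0,0.9],
 [-0.28,-0.92,-0.08,0,0,1.0],
 [-0.3,-0.92,-0.08,0,0,0.9],
 [-0.31,-0.9,-0.08,0,0,1.0]]
[[-0.33,-0.91,-0.08,0,0,0.9]]
end [ 0.475  -0.3451  0.17  ] 75.0 9
tall_bottle 0.95 [288.6 140.7  23.5  34.2]
tall_bottle 0.42 [418.8 187.6  29.1  37.3]
```

Call:
{"api": "drive_tool", "payload": {
  "increments": [
    [[-0.21,-0.94,-0.08,0,0,0.9],[-0.22,-0.93,-0.08,0,0,1],[-0.23,-0.93,-0.08,0,0,0.9],[-0.25,-0.93,-0.08,0,0,1],[-0.27,-0.92,-0.08,0,0,0.9],[-0.28,-0.92,-0.08,0,0,1],[0,0,0,0,0,0],[0,0,0,0,0,0]]
  ]
}}

```text
time_s: 29.48
ee_pos: [0.4681, -0.2726, 0.1637]
tool_rot: [-0.331, -3.124, -0.001]
force: [-0.4, 0.5, -1.0]
gripper_width: 0.803
finger_force: 0.0
```

```bash
python3 - <<'E'
from w import *
i,im=wshot("wa",["interval_timer","button_mouth"])
E
```

```text
interval_timer 0.79 [156.6, 158.9, 93.5, 97.0] @z0 [ 0.484 -0.405  0.   ]
button_mouth 0.62 [156.6, 157.2, 93.7, 97.8] @z0 [ 0.482 -0.404  0.   ]
button_mouth 0.51 [192.7, 174.5, 9.6, 15.1] @z0 [ 0.455 -0.402  0.   ]
```

Call:
{"api": "drive_tool", "payload": {
  "increments": [
    [[-0.3,-0.92,-0.08,0,0,0.9],[-0.31,-0.9,-0.08,0,0,1],[-0.33,-0.91,-0.08,0,0,0.9],[0,0,0,0,0,0],[0,0,0,0,0,0]]
  ]
}}

```text
time_s: 30.25
ee_pos: [0.4755, -0.3449, 0.1697]
tool_rot: [-0.408, -3.114, -0.001]
force: [-0.1, 0.5, -0.4]
gripper_width: 0.799
finger_force: 0.0
```

```bash
python3 - <<'E'
from w import *
i,im=wshot("wb",["interval_timer"])
print(manip.get_state()["ee_pos"])
I=dict(wa=np.load("pics/wa.npy",allow_pickle=True).item(),wb=i)
for n in I:
    im=cv2.imread(f"pics/{n}.png");h=cv2.cvtColor(im,cv2.COLOR_BGR2HSV)
    p=proj(I[n],[.448,-.394,.034]);print(n,"pred button",p)
    m=(h[...,0]>40)&(h[...,0]<85)&(h[...,1]>80);k,l,st,c=cv2.connectedComponentsWithStats(m.astype(np.uint8));print("green",[(st[q].tolist(),np.round(c[q],1),np.round(onz(I[n],*c[q],.034),4)) for q in range(1,k) if st[q][4]>150])
    # text view of the brightness round the predicted button
    x,y=map(int,p);g=cv2.cvtColor(im,cv2.COLOR_BGR2GRAY);x0,y0=max(x-27,0),max(y-27,0)
    print(x0,y0);print("\n".join(" ".join(f"{v:3d}" for v in r[::3]) for r in g[y0:y+28:3,x0:x+28]))
E
```

```text
interval_timer 0.74 [227.0, 136.8, 90.0, 100.3] @z0 [ 0.483 -0.399  0.   ]
[ 0.47566423 -0.34418799  0.16977296]
wa pred button [191.1097842  183.03666587]
green [([184, 214, 50, 30, 1033], array([208.7, 228.4]), array([ 0.4973, -0.3921,  0.034 ])), ([381, 345, 43, 9, 235], array([405.4, 350.4]), array([ 0.6908, -0.2172,  0.034 ]))]
164 156
152 152 152 152 150 148 151 150 150 151 148 106  95  96  97  94  92 131 142
154 153 152 151 149 151 152 149 151 150 150  98  98  98  94  91  90 109  81
155 153 152 153 153 153 152 150 148 144 130  94  81  97 108 117 123 106  90
151 153 153 150 146 128 115 110 106 113 120 129 136 144 146 150 143  96  99
146 139 120 108 113 121 131 138 146 148 149 148 149 149 147 148 127 100  99
127 136 141 145 148 149 147 147 149 148 149 148 147 150 148 147 106  98  98
149 148 147 147 150 148 147 149 149 149 148 149 149 149 149 111  99  94  99
150 148 150 148 149 149 149 149 140  89  67  76 128 149 145 101  62  72  90
149 149 148 148 148 149 147 147  71  66  63  61  59 117 141  99  65  90  77
149 149 148 151 150 149 149 137  85  64  89  84  74  47 128 100  88  87  
[... 1575 characters left out ...]
 103  97  74  58
155 155 156 154 155 154 155 144  79  77  94  96  90  59  90 101 104  58  78
156 155 156 156 155 154 155 154  80 113  89  93  81  59  96 103 102  99 103
156 156 155 155 155 156 155 155 132  95 129 111  74  64 101 101 100 103 101
154 154 156 155 157 156 155 154 155 146 110  72  86 102 102 100 103 102 101
152 154 156 155 156 155 155 156 155 156 150 111 102 104 103  99 102 100 102
137 155 156 156 156 154 157 155 157 156 146 103 102 102 102 102 103 102 102
115 154 156 156 155 156 156 155 155 156 132 104 104 103 102 102 102 103 101
108 152 155 155 157 156 156 156 156 155 106 102 106 103 103 102 102 103 103
105 138 157 155 156 156 157 155 156 148 103 101 102 105 103 103 104 102 102
```

```bash
python3 - <<'E'
from w import *
a,b=[np.load(f"pics/{n}.npy",allow_pickle=True).item() for n in("wa","wb")]
print(tri([ray(a,195.8,185.6),ray(b,265.8,164)]),onz(a,195.8,185.6,.034),onz(b,265.8,164,.034))
# edge fit: dark pixels
for n,i,c in(("wa",a,(196,186)),("wb",b,(266,164))):
    g=cv2.cvtColor(cv2.imread(f"pics/{n}.png"),cv2.COLOR_BGR2GRAY).astype(float)
    best=None
    for z in(.034,):
        import itertools
        P0=onz(i,*c,z)
        def sc(dx,dy):
            t=np.linspace(0,2*np.pi,48,endpoint=False);s=0
            for r,w in((.0058,-1),(.0083,1)):
                q=np.array([proj(i,[P0[0]+dx+r*np.cos(k),P0[1]+dy+r*np.sin(k),z]) for k in t],np.float32)
                s+=w*cv2.remap(g.astype(np.float32),q[:,0][None],q[:,1][None],cv2.INTER_LINEAR).clip(50,102).mean()
            return s
        r=np.arange(-.005,.0051,.0005);v=[(sc(x,y),x,y) for x in r for y in r];m=max(v);print(n,m[0],P0+[m[1],m[2],0])
s=[np.load(f"pics/w8.npy",allow_pickle=True).item(),np.load(f"pics/w1.npy",allow_pickle=True).item()]
plan((.36,.18,.22,60),(.40,.275,.2,60))
print(proj(s[0],[.4,.275,.131]),proj(s[1],[.4,.275,.131]))
E
```

```text
[ 0.45155096 -0.39104654  0.03248861] [ 0.45142079 -0.39037996  0.034     ] [ 0.45111187 -0.39074358  0.034     ]
wa 19.517761 [ 0.44934787 -0.38881906  0.034     ]
wb 19.831604 [ 0.44966183 -0.38855589  0.034     ]
now [ 0.4757 -0.3442  0.1698] yaw 75.13 tilt [-0.0003  0.0008] t 30.35 w 0.8
[[0.49,0.95,-0.1,0,0,0.8],
 [0.51,0.95,-0.1,0,0,0.7],
 [0.52,0.94,-0.1,0,0,0.8],
 [0.53,0.94,-0.1,0,0,0.7],
 [0.54,0.92,-0.1,0,0,0.8],
 [0.55,0.92,-0.1,0,0,0.7],
 [0.57,0.91,-0.1,0,0,0.8],
 [0.58,0.91,-0.1,0,0,0.8]]
[[0.59,0.89,-0.1,0,0,0.7],
 [0.6,0.89,-0.1,0,0,0.8],
 [0.61,0.88,-0.1,0,0,0.7],
 [0.63,0.88,-0.11,0,0,0.8],
 [0.64,0.86,-0.1,0,0,0.7],
 [0.64,0.86,-0.1,0,0,0.8],
 [0.66,0.84,-0.1,0,0,0.8],
 [0.68,0.84,-0.1,0,0,0.7]]
[[0.68,0.83,-0.1,0,0,0.8],
 [0.69,0.82,-0.1,0,0,0.7],
 [0.7,0.81,-0.1,0,0,0.8],
 [0.72,0.8,-0.1,0,0,0.7],
 [0.1,0.82,0.16,0,0,0.0],
 [0.1,0.82,0.16,0,0,0.0],
 [0.11,0.82,0.16,0,0,0.0],
 [0.1,0.82,0.16,0,0,0.0]]
[[0.1,0.81,0.16,0,0,0.0]]
end [0.3999 0.2749 0.2   ] 60.0 25
[577.34892165 151.79892449] [273.67634823  87.42039911]
```

```bash
python3 - <<'E'
from w import *
i={n:np.load(f"pics/{n}.npy",allow_pickle=True).item() for n in("w1","w2","w8")}
for s in(["w8","w2"],["w8","w1"],["w8","w1","w2"]):
    T=dict(w1=(283,74),w2=(28,49),w8=(597,156.5));C=dict(w1=(287,77),w2=(88,58),w8=(538,143))
    print(s,"top",np.round(tri([ray(i[n],*T[n]) for n in s]),4),"collar",np.round(tri([ray(i[n],*C[n]) for n in s]),4))
for n in i: print(n,onz(i[n],*T[n],.131),onz(i[n],*C[n],.074))
E
```

```text
['w8', 'w2'] top [0.405  0.2882 0.1293] collar [0.4055 0.287  0.0731]
['w8', 'w1'] top [0.4066 0.2872 0.1294] collar [0.406  0.2857 0.0745]
['w8', 'w1', 'w2'] top [0.4065 0.2874 0.1301] collar [0.406  0.2863 0.0738]
w1 [0.40864179 0.28621942 0.131     ] [0.40684282 0.28519926 0.074     ]
w2 [0.40660877 0.28788873 0.131     ] [0.40609678 0.28692438 0.074     ]
w8 [0.40441291 0.28712539 0.131     ] [0.40524282 0.28654599 0.074     ]
```

```bash
python3 - <<'E'
from plan import *
plan((.406,.287,.165,0),(.406,.287,.06,0),start=(.4757,-.3442,.1698,75.1))
E
```

```text
now [ 0.4757 -0.3442  0.1698] yaw 75.1 tilt [-0.0003  0.0008] t 30.35 w 0.8
[[0.34,0.88,0.01,0,0,2.8],
 [0.38,0.86,0.0,0,0,2.8],
 [0.43,0.84,0.01,0,0,2.7],
 [0.46,0.82,0.01,0,0,2.8],
 [0.5,0.79,0.01,0,0,2.8],
 [0.54,0.77,0.0,0,0,2.8],
 [0.58,0.74,0.01,0,0,2.8],
 [0.61,0.72,0.01,0,0,2.8]]
[[0.65,0.68,0.0,0,0,2.7],
 [0.68,0.65,0.01,0,0,2.8],
 [0.71,0.62,0.01,0,0,2.8],
 [0.74,0.58,0.01,0,0,2.8],
 [0.77,0.54,0.0,0,0,2.8],
 [0.79,0.51,0.01,0,0,2.7],
 [0.82,0.47,0.01,0,0,2.8],
 [0.83,0.43,0.0,0,0,2.8]]
[[0.86,0.38,0.01,0,0,2.8],
 [0.88,0.35,0.01,0,0,2.8],
 [0.89,0.3,0.01,0,0,2.7],
 [0.9,0.26,0.0,0,0,2.8],
 [0.92,0.21,0.01,0,0,2.8],
 [0.92,0.17,0.01,0,0,2.8],
 [0.94,0.13,0.0,0,0,2.8],
 [0.93,0.08,0.01,0,0,2.8]]
[[0.94,0.03,0.01,0,0,2.7],
 [0.94,-0.01,0.0,0,0,2.8],
 [0.94,-0.06,0.01,0,0,2.8],
 [0.0,0.0,0.84,0,0,0.0],
 [0.0,0.0,0.84,0,0,0.0],
 [0.0,0.0,0.84,0,0,0.0],
 [0.0,0.0,0.84,0,0,0.0],
 [0.0,0.0,0.84,0,0,0.0]]
end [0.406  0.2869 0.06  ] 0.0 32
```

Call:
{"api": "drive_tool", "payload": {
  "increments": [
    [[0.34,0.88,0.01,0,0,2.8],[0.38,0.86,0,0,0,2.8],[0.43,0.84,0.01,0,0,2.7],[0.46,0.82,0.01,0,0,2.8],[0.5,0.79,0.01,0,0,2.8],[0.54,0.77,0,0,0,2.8],[0.58,0.74,0.01,0,0,2.8],[0.61,0.72,0.01,0,0,2.8]]
  ],
  "fingers": 0
}}

```text
time_s: 31.35
ee_pos: [0.455, -0.1565, 0.1686]
tool_rot: [1.003, 2.977, 0.0]
force: [0.8, 0.4, 0.0]
gripper_width: 0.5
finger_force: 0.0
```

Call:
{"api": "drive_tool", "payload": {
  "increments": [
    [[0.65,0.68,0,0,0,2.7],[0.68,0.65,0.01,0,0,2.8],[0.71,0.62,0.01,0,0,2.8],[0.74,0.58,0.01,0,0,2.8],[0.77,0.54,0,0,0,2.8],[0.79,0.51,0.01,0,0,2.7],[0.82,0.47,0.01,0,0,2.8],[0.83,0.43,0,0,0,2.8]]
  ]
}}

```text
time_s: 32.35
ee_pos: [0.4341, 0.0303, 0.1674]
tool_rot: [1.557, 2.728, 0.0]
force: [0.4, 0.1, -0.1]
gripper_width: 0.498
finger_force: 0.0
```

Call:
{"api": "drive_tool", "payload": {
  "increments": [
    [[0.86,0.38,0.01,0,0,2.8],[0.88,0.35,0.01,0,0,2.8],[0.89,0.3,0.01,0,0,2.7],[0.9,0.26,0,0,0,2.8],[0.92,0.21,0.01,0,0,2.8],[0.92,0.17,0.01,0,0,2.8],[0.94,0.13,0,0,0,2.8],[0.93,0.08,0.01,0,0,2.8]]
  ]
}}

```text
time_s: 33.35
ee_pos: [0.4133, 0.2171, 0.1659]
tool_rot: [2.056, 2.376, 0.0]
force: [0.2, 0.7, 0.7]
gripper_width: 0.5
finger_force: 0.0
```

Call:
{"api": "drive_tool", "payload": {
  "increments": [
    [[0.94,0.03,0.01,0,0,2.7],[0.94,-0.01,0,0,0,2.8],[0.94,-0.06,0.01,0,0,2.8],[0,0,0,0,0,0],[0,0,0,0,0,0]]
  ]
}}

```text
time_s: 33.98
ee_pos: [0.4059, 0.2851, 0.1651]
tool_rot: [2.22, 2.222, -0.001]
force: [0.3, 0.0, 0.0]
gripper_width: 0.502
finger_force: 0.0
```

```bash
python3 - <<'E'
from w import *
plan((.406,.287,.06,0))
i,im=wshot("wc",["stylus"])
for z in(.131,.074):print(proj(i,[.406,.287,z]))
g=cv2.cvtColor(im,cv2.COLOR_BGR2GRAY);p=proj(i,[.406,.287,.131]);x,y=map(int,p)
print(x-30,y-50);print("\n".join(" ".join(f"{v:3d}" for v in r[::3]) for r in g[y-50:y+26:3,x-30:x+31]))
E
```

```text
now [0.4059 0.2851 0.1651] yaw 0.04 tilt [-0.0003 -0.0009] t 33.98 w 0.502
[[0.01,0.0,0.84,0,0,0.0],
 [0.02,0.0,0.84,0,0,0.0],
 [0.01,0.0,0.84,0,0,0.0],
 [0.02,0.0,0.84,0,0,0.0],
 [0.01,0.0,0.84,0,0,0.0]]
end [0.4059 0.2869 0.0601] 0.0 5
stylus 0.68 [304.7, 174.7, 25.5, 45.9] @z0 [0.405 0.255 0.   ]
[318.02131937 212.47897375]
[318.35946801 188.79472325]
288 162
157  85  59  93 152 152 151 149 146 146 143 133 128 117 114 104  98  96  98  98  95
157  74  56  97 149 148 150 151 151 151 152 155 153 136 146 152 152 150 145 147 145
158  67  59 116 154 154 153 151 153 152 151 151 151 130 153 152 152 147 151 153 151
158  65  55 130 151 151 152 151 152 153 151 153 152 124 151 151 153 149 149 153 151
157  61  57 138 153 151 152 151 146 128 129 133 152 131 152 152 151 148 149 152 150
155  58  55 107 124 138 143 122  51  31  27  29  79 133 150 150 152 147 149 151 150
152  57  56  56  58  57  50  31  26  28  22  30  25  49 144 151 149 148 149 150 151
149  56  56  55  55  54  31  32  29  44  46  33  27  24  62 149 149 150 152 150 152
147  59  58  57  59  55  29  23  48  55  51  39  25  31  39 120
[... 748 characters left out ...]
 151 144 143 147 128 109 100
159 160 158 157 157 156 157 154  94  90  89  91 137 161 159 159 160 158 157 157 155
161 159 159 160 159 158 160 160 156 127 126 150 163 163 160 159 159 158 161 159 159
159 160 160 158 158 159 161 160 160 159 161 159 160 160 159 159 159 158 159 160 160
160 158 159 158 159 158 160 159 159 159 161 160 161 159 159 159 160 160 160 160 162
158 159 158 160 159 159 159 159 159 159 158 159 161 159 159 160 159 160 159 159 159
158 157 159 160 161 160 159 160 158 159 158 158 159 159 161 163 161 159 161 159 159
157 157 158 158 158 160 161 160 159 161 160 158 157 160 160 162 160 159 159 160 158
157 157 159 158 161 161 161 160 158 160 160 161 159 159 161 163 162 162 160 161 162
```

Call:
{"api": "drive_tool", "payload": {
  "increments": [
    [[0.05,0,0.84,0,0,0],[0,0,0.84,0,0,0],[0,0,0.84,0,0,0],[0,0,0.84,0,0,0],[0,0,0.84,0,0,0],[0,0,0,0,0,0]]
  ]
}}

```text
time_s: 34.83
ee_pos: [0.4053, 0.2853, 0.059]
tool_rot: [-2.223, -2.219, 0.006]
force: [0.2, -0.4, -0.1]
gripper_width: 0.498
finger_force: 0.0
```

Call:
{"api": "drive_tool", "payload": {
  "increments": [
    [[0,0,0,0,0,0],[0,0,0,0,0,0],[0,0,0,0,0,0],[0,0,0,0,0,0],[0,0,0,0,0,0],[0,0,0,0,0,0]]
  ],
  "fingers": -1,
  "grip_force": 40
}}

```text
time_s: 35.58
ee_pos: [0.4064, 0.2873, 0.0606]
tool_rot: [2.222, 2.221, 0.001]
force: [-1.2, -1.0, 4.8]
gripper_width: 0.128
finger_force: 40.0
```

```bash
python3 - <<'E'
from plan import *
s=manip.get_state();print(np.round(s["ee_pos"],5),s["tool_rot"],s["force"])
plan((.4064,.2873,.16,0),(.4507,-.3902,.125,0),start=(*s["ee_pos"],0))
E
```

```text
[0.40645 0.28734 0.06058] [2.22198642e+00 2.22068751e+00 6.40841721e-04] [-1.17480824 -0.98618002  4.76150063]
now [0.4064 0.2873 0.0606] yaw 0 tilt [0.0004 0.0002] t 35.58 w 0.128
[[-0.0,-0.0,-0.8,0,0,-0.0],
 [-0.0,-0.0,-0.79,0,0,-0.0],
 [-0.0,-0.0,-0.8,0,0,-0.0],
 [-0.0,-0.0,-0.79,0,0,-0.0],
 [-0.0,-0.0,-0.8,0,0,-0.0],
 [-0.93,0.06,0.05,0,0,-0.0],
 [-0.94,0.06,0.05,0,0,-0.0],
 [-0.93,0.06,0.05,0,0,-0.0]]
[[-0.94,0.06,0.04,0,0,-0.0],
 [-0.93,0.07,0.05,0,0,-0.0],
 [-0.94,0.06,0.05,0,0,-0.0],
 [-0.93,0.06,0.05,0,0,-0.0],
 [-0.94,0.06,0.05,0,0,-0.0],
 [-0.93,0.06,0.05,0,0,-0.0],
 [-0.94,0.06,0.04,0,0,-0.0],
 [-0.93,0.06,0.05,0,0,-0.0]]
[[-0.93,0.06,0.05,0,0,-0.0],
 [-0.94,0.06,0.05,0,0,-0.0],
 [-0.93,0.06,0.05,0,0,-0.0],
 [-0.94,0.07,0.05,0,0,-0.0],
 [-0.93,0.06,0.04,0,0,-0.0],
 [-0.94,0.06,0.05,0,0,-0.0],
 [-0.93,0.06,0.05,0,0,-0.0],
 [-0.94,0.06,0.05,0,0,-0.0]]
[[-0.93,0.06,0.05,0,0,-0.0],
 [-0.94,0.06,0.05,0,0,-0.0],
 [-0.93,0.06,0.04,0,0,-0.0],
 [-0.93,0.06,0.05,0,0,-0.0],
 [-0.94,0.06,0.05,0,0,-0.0],
 [-0.93,0.07,0.05,0,0,-0.0],
 [-0.94,0.06,0.05,0,0,-0.0],
 [-0.93,0.06,0.05,0,0,-0.0]]
[[-0.94,0.06,0.04,0,0,-0.0],
 [-0.93,0.06,0.05,0,0,-0.0]]
end [ 0.4507 -0.3902  0.1251] 0.0 34
```

Call:
{"api": "drive_tool", "payload": {
  "increments": [
    [[0,0,-0.8,0,0,0],[0,0,-0.8,0,0,0],[0,0,-0.8,0,0,0],[0,0,-0.8,0,0,0],[0,0,-0.8,0,0,0],[0,0,0,0,0,0]]
  ]
}}

```text
time_s: 36.33
ee_pos: [0.4072, 0.2879, 0.1613]
tool_rot: [2.222, 2.22, 0.005]
force: [-1.0, 0.2, -0.4]
gripper_width: 0.129
finger_force: 40.0
```

```bash
python3 - <<'E'
from w import *
plan((.4064,.2873,.16,0))
i,im=wshot("wd",["stylus"])
m=manip.silhouettes("stylus","wrist")
if m:
    mm=m[0]["mask"]
    for v in range(0,400,12):
        x=np.where(mm[v])[0]
        if len(x): print(v,x.min(),x.max())
p=manip.get_state()["ee_pos"]
for dz in(-.0496,.0104,.0154):print(dz,proj(i,[p[0],p[1],p[2]+dz]))
g=cv2.cvtColor(im,cv2.COLOR_BGR2GRAY);np.set_printoptions(linewidth=200)
print("\n".join(str(y)+": "+" ".join(f"{v:3d}" for v in r[::3]) for y,r in zip(range(150,290,5),g[150:290:5,280:360])))
E
```

```text
now [0.4072 0.2879 0.1613] yaw -0.04 tilt [0.0025 0.0016] t 36.33 w 0.129
[[-0.02,-0.03,0.05,0,0,-0.0]]
end [0.4065 0.2874 0.16  ] -0.0 1
stylus 0.79 [303.0, 204.1, 32.7, 86.7] @z0 [0.408 0.199 0.   ]
216 314 325
228 307 332
240 307 331
252 309 330
264 308 331
276 307 332
288 307 332
-0.0496 [315.77891009 208.08986068]
0.0104 [314.88576585 243.43316367]
0.0154 [314.78720051 247.33356943]
150: 164 162 163 140  59  60  59  55  58  56  57  57  58  60  60  61  62  60  58  57  59  61  59  58  58  54  55
155: 162 163 162 117  61  60  58  60  60  59  58  59  58  60  60  58  58  56  57  57  59  55  57  59  59  57  55
160: 162 162 163 105  57  58  60  58  59  58  58  57  57  58  56  59  58  57  57  56  56  58  60  58  59  56  57
165: 162 161 162  93  60  92 146 141 135 131 128 117 106 100  97  87  83  78  73  70  78 107  99  96  95  61  57
170: 163 163 162  77  59 109 155 155 153 154 153 155 155 156 156 144 156 156 156 154 153 157 153 153 148 145 142
175: 164 164 162  68  61 135 156 156 157 155 156 157 156 157 157 133 157 158 157 153 154 156 155 160 154 154 154
180: 164 165 162  61  57 138 15
[... 1754 characters left out ...]
99 102 103 103 101 103
260:  77  76  79  78  95 102 104  88  26  21  39  44  43  43  43  46  41  24  27  57 102 100 102  77  77  78  78
265:  25  30  27  26  69 102 101  68  22  24  40  23  31  31  36  23  34  39  21  39  98  99  94  30  27  29  30
270:  28  30  25  29  68 102 102  54  24  19  40  41  44  44  50  50  41  29  24  20  66  69  64  30  30  27  25
275:  26  23  29  23  59 103 101  37  24  30  43  37  22  24  26  33  40  43  17  19  62  69  63  26  30  27  28
280:  26  27  29  37  55  85  76  27  20  24  33  44  40  41  40  40  42  25  21  21  58  69  80  67  28  30  25
285:  27  25  24  68  60  67  66  14  13  38  42  42  45  45  41  41  47  42  22  21  46  70  85  88  33  30  27
```

Call:
{"api": "drive_tool", "payload": {
  "increments": [
    [[-0.93,0.06,0.05,0,0,0],[-0.93,0.06,0.05,0,0,0],[-0.93,0.06,0.05,0,0,0],[-0.93,0.06,0.05,0,0,0],[-0.93,0.06,0.05,0,0,0],[-0.93,0.06,0.05,0,0,0],[-0.93,0.06,0.05,0,0,0],[-0.93,0.06,0.05,0,0,0]]
  ]
}}

```text
time_s: 37.48
ee_pos: [0.4173, 0.1002, 0.1491]
tool_rot: [-2.221, -2.22, 0.003]
force: [-0.2, -0.3, -0.6]
gripper_width: 0.122
finger_force: 40.0
```

Call:
{"api": "drive_tool", "payload": {
  "increments": [
    [[-0.93,0.06,0.05,0,0,0],[-0.93,0.06,0.05,0,0,0],[-0.93,0.06,0.05,0,0,0],[-0.93,0.06,0.05,0,0,0],[-0.93,0.06,0.05,0,0,0],[-0.93,0.06,0.05,0,0,0],[-0.93,0.06,0.05,0,0,0],[-0.93,0.06,0.05,0,0,0]]
  ]
}}

```text
time_s: 38.48
ee_pos: [0.4291, -0.0855, 0.1391]
tool_rot: [-2.221, -2.22, 0.002]
force: [0.6, -0.5, -0.1]
gripper_width: 0.126
finger_force: 40.0
```

Call:
{"api": "drive_tool", "payload": {
  "increments": [
    [[-0.93,0.06,0.05,0,0,0],[-0.93,0.06,0.05,0,0,0],[-0.93,0.06,0.05,0,0,0],[-0.93,0.06,0.05,0,0,0],[-0.93,0.06,0.05,0,0,0],[-0.93,0.06,0.05,0,0,0],[-0.93,0.06,0.05,0,0,0],[-0.93,0.06,0.05,0,0,0]]
  ]
}}

```text
time_s: 39.48
ee_pos: [0.4411, -0.2711, 0.1288]
tool_rot: [-2.221, -2.219, 0.001]
force: [-0.1, 0.3, -0.2]
gripper_width: 0.126
finger_force: 40.0
```

Call:
{"api": "drive_tool", "payload": {
  "increments": [
    [[-0.93,0.06,0.05,0,0,0],[-0.93,0.06,0.05,0,0,0],[-0.93,0.06,0.05,0,0,0],[-0.93,0.06,0.05,0,0,0],[-1,0.06,0.05,0,0,0],[0,0,0,0,0,0],[0,0,0,0,0,0],[0,0,0,0,0,0]]
  ]
}}

```text
time_s: 40.48
ee_pos: [0.4496, -0.3875, 0.1238]
tool_rot: [-2.22, -2.222, -0.001]
force: [0.1, -0.3, -0.0]
gripper_width: 0.126
finger_force: 40.0
```

```bash
python3 - <<'E'
from w import *
plan((.4507,-.3902,.1,0))
i,im=wshot("we",["interval_timer"])
p=manip.get_state()["ee_pos"];print("tip proj",proj(i,[p[0],p[1],p[2]-.0496]),"hole",proj(i,[.4507,-.3902,.034]))
g=cv2.cvtColor(im,cv2.COLOR_BGR2GRAY)
print("cols 270..370 step 3");print("\n".join(str(y)+": "+" ".join(f"{v:3d}" for v in r[::3]) for y,r in zip(range(140,240,3),g[140:240:3,270:370])))
E
```

```text
now [ 0.4496 -0.3875  0.1238] yaw 0.05 tilt [-0.0002  0.0009] t 40.48 w 0.126
[[-0.11,0.04,0.95,0,0,0.0]]
end [ 0.4506 -0.3903  0.1001] 0.0 1
interval_timer 0.75 [299.3, 151.3, 105.9, 85.6] @z0 [ 0.482 -0.401  0.   ]
interval_timer 0.66 [206.5, 37.1, 49.0, 52.1] @z0 [ 0.375 -0.283  0.   ]
tip proj [318.09986275 207.99252731] hole [319.52196286 194.458091  ]
cols 270..370 step 3
140: 167 164 158 109 105 104 107 103 103 104 104 104 103 104 105 103 102 108 107 111 109 107 109 109 112 112 112 115 113 117 116 117 118 116
143: 159 163 165 155 118 104 105 106 104 104 105 103 104 106 103 104 105 105 107 109 112 108 107 109 111 115 114 116 115 117 117 117 117 115
146: 108 155 159 156 155 136 103 105 105 105 105 104 105 105 104 106 108 109 110 110 112 108 109 109 113 113 114 115 116 118 117 116 117 116
149: 107 107 126 145 156 157 137 104 103 102 104  99  89  91  96  96 101 105 105 107 108 104 106 105 109 111 113 113 116 116 115 115 115 116
152: 109 104 103 108 133 157 156 143 112 103  79  71  73  72  71  71  70  68  71  68  68  67  69  68  67  68  70  66  70  70  68  71  69  72
155: 106 106 1
[... 3374 characters left out ...]
 173 171 171 173 172 173 174 175 174 172 168 166 163 134  58  15  17  16  22  72 140 165 167 168 167 165 166 169 161 140 136 136 129 101
230: 171 170 169 172 173 171 173 173 173 171 167 157  69  23  26  22  20  20  24  20  27  74 163 168 167 168 169 168 168 168 168 168 168 167
233: 169 171 169 168 171 170 173 171 172 173 173  90  16  26  21  19  23  22  27  22  24  23  90 142 144 146 149 150 151 151 155 157 158 164
236: 169 169 170 169 170 171 172 174 172 170 145  45  16  18  26  22  17  19  24  25  25  21  42 104 114 115 115 114 113 112 114 116 113 113
239: 165 150 143 154 162 166 172 168 146 104  76  69  21  19  16  30  42  37  29  27  22  21  67  75  92 133 166 169 167 169 169 170 169 169
```

Call:
{"api": "drive_tool", "payload": {
  "increments": [
    [[-0.06,0.05,0.5,0,0,0],[0,0,0.5,0,0,0],[0,0,0.2,0,0,0],[0,0,0,0,0,0],[0,0,0,0,0,0],[0,0,0,0,0,0]]
  ]
}}

```text
time_s: 41.32
ee_pos: [0.4509, -0.3906, 0.0944]
tool_rot: [2.222, 2.22, 0.0]
force: [-0.3, -1.0, -1.0]
gripper_width: 0.129
finger_force: 40.0
```

```bash
python3 - <<'E'
from w import *
plan((.4515,-.3907,.0786,0))
i,im=wshot("wf",[])
print("hole",proj(i,[.4515,-.3907,.034]))
g=cv2.cvtColor(im,cv2.COLOR_BGR2GRAY)
print("cols 295..345 step 2");print("\n".join(str(y)+": "+" ".join(f"{v:3d}" for v in r[::2]) for y,r in zip(range(176,226,2),g[176:226:2,295:345])))
E
```

```text
now [ 0.4509 -0.3906  0.0944] yaw -0.04 tilt [ 0.0006 -0.0005] t 41.33 w 0.129
[[-0.0,0.03,0.63,0,0,-0.0]]
end [ 0.4516 -0.3906  0.0786] -0.0 1
hole [318.88398122 202.78330786]
cols 295..345 step 2
176: 156 145 111 112 110 110 109 111 101  76  77  72  66  66  65  65  80 110 111 111 111 111 110 112 112
178: 162 164 147 141 111 110 112 111 106 103 103 103 103 101 104 101 104 111 112 111 111 112 112 112 112
180: 159 168 169 163 121 109 111 109  86  56  55  55  62  58  57  59  86 110 110 110 110 110 110 113 111
182: 161 169 168 168 132 111 112 111 104  94  94  94  94  92  90  89 101 110 111 111 111 110 111 112 112
184: 163 169 170 169 162 147 140 109 113 111 110 109 111 112 110 109 110 111 110 109 111 110 111 113 111
186: 164 168 169 167 170 169 165 147 140 110 112 111 111 110 111 111 112 112 110 111 111 112 112 110 112
188: 165 169 169 168 170 168 169 167 159 122 118 112 110 111 112 110 112 111 112 111 110 110 111 112 111
190: 165 170 169 169 168 170 168 168 168 165 156 116 104 108 110 109 111 111 110 108 111 110 113 110 112
192: 164 168 169 167 169 167 170 168 162 138 105  68  56  67  
[... 1022 characters left out ...]
60 119  78 105 104  91  73  64  99 150 131 111 112 112 118 140 141 137
214: 170 170 167 170 169 169 168 169 166 146 111 105  93  74  61 127 169 158 122 119 113 111 109 111 112
216: 169 167 168 168 167 167 168 168 169 159 112 103  93  75  65 121 169 167 163 157 122 113 111 110 112
218: 170 168 169 169 170 168 168 168 169 159 112 104  93  75  65 123 168 171 169 168 164 147 114 112 110
220: 169 169 169 169 168 168 169 167 169 157 111 103  93  76  65 122 169 169 168 170 170 165 147 141 112
222: 169 169 168 168 168 167 169 169 169 150 111 104  91  78  66 111 168 172 168 170 170 169 168 163 122
224: 169 169 168 168 167 169 169 169 167 143 104  97  84  63  54 103 165 170 171 169 168 171 168 169 149
```

Call:
{"api": "drive_tool", "payload": {
  "increments": [
    [[0,0,0.3,0,0,0],[0,0,0.25,0,0,0],[0,0,0.1,0,0,0],[0,0,0.06,0,0,0],[0,0,0.04,0,0,0],[0,0,0,0,0,0]]
  ]
}}

```text
time_s: 42.12
ee_pos: [0.4505, -0.3903, 0.0754]
tool_rot: [-2.222, -2.22, 0.0]
force: [-0.4, 1.3, 3.4]
gripper_width: 0.123
finger_force: 40.0
```

Call:
{"api": "drive_tool", "payload": {
  "increments": [
    [[0,0,0.06,0,0,0],[0,0,0.04,0,0,0],[0,0,0,0,0,0]]
  ]
}}

```text
time_s: 42.5
ee_pos: [0.4509, -0.3907, 0.0741]
tool_rot: [2.222, 2.22, 0.0]
force: [-3.6, 3.1, 12.5]
gripper_width: 0.126
finger_force: 40.0
```

Call:
{"api": "drive_tool", "payload": {
  "increments": [
    [[0,0,0.04,0,0,0],[0,0,0.02,0,0,0],[0,0,0,0,0,0]]
  ]
}}

```text
time_s: 42.88
ee_pos: [0.4511, -0.391, 0.0738]
tool_rot: [2.221, 2.219, 0.0]
force: [-5.2, 3.8, 20.3]
gripper_width: 0.125
finger_force: 40.1
```

Call:
{"api": "drive_tool", "payload": {
  "increments": [
    [[0,0,-0.15,0,0,0],[0,0,-0.4,0,0,0],[0,0,-0.9,0,0,0],[0,0,-0.9,0,0,0],[0,0,0,0,0,0],[0,0,0,0,0,0]]
  ]
}}

```text
time_s: 43.62
ee_pos: [0.4501, -0.3898, 0.129]
tool_rot: [-2.221, -2.22, 0.0]
force: [0.4, 0.2, 0.3]
gripper_width: 0.126
finger_force: 40.0
```

```bash
python3 - <<'E'
from w import *
plan((.4064,.2873,.165,0))
i,im=wshot("wg",[])
g=cv2.cvtColor(im,cv2.COLOR_BGR2GRAY)
for y in range(198,240,4): print(y," ".join(f"{v:3d}" for v in g[y,298:346:2]))
E
```

```text
now [ 0.4501 -0.3898  0.129 ] yaw -0.03 tilt [-0.001   0.0008] t 43.62 w 0.126
[[0.93,-0.06,-0.05,0,0,-0.0],
 [0.94,-0.06,-0.05,0,0,-0.0],
 [0.93,-0.06,-0.05,0,0,-0.0],
 [0.94,-0.06,-0.05,0,0,-0.0],
 [0.93,-0.06,-0.05,0,0,-0.0],
 [0.93,-0.06,-0.05,0,0,-0.0],
 [0.94,-0.07,-0.05,0,0,-0.0],
 [0.93,-0.06,-0.05,0,0,-0.0]]
[[0.94,-0.06,-0.05,0,0,-0.0],
 [0.93,-0.06,-0.05,0,0,-0.0],
 [0.93,-0.06,-0.05,0,0,-0.0],
 [0.94,-0.06,-0.05,0,0,-0.0],
 [0.93,-0.06,-0.05,0,0,-0.0],
 [0.94,-0.06,-0.04,0,0,-0.0],
 [0.93,-0.06,-0.05,0,0,-0.0],
 [0.93,-0.06,-0.05,0,0,-0.0]]
[[0.94,-0.06,-0.05,0,0,-0.0],
 [0.93,-0.06,-0.05,0,0,-0.0],
 [0.94,-0.06,-0.05,0,0,-0.0],
 [0.93,-0.07,-0.05,0,0,-0.0],
 [0.93,-0.06,-0.05,0,0,-0.0],
 [0.94,-0.06,-0.05,0,0,-0.0],
 [0.93,-0.06,-0.05,0,0,-0.0],
 [0.94,-0.06,-0.05,0,0,-0.0]]
[[0.93,-0.06,-0.05,0,0,-0.0],
 [0.93,-0.06,-0.05,0,0,-0.0],
 [0.94,-0.06,-0.05,0,0,-0.0],
 [0.93,-0.06,-0.05,0,0,-0.0],
 [0.93,-0.06,-0.05,0,0,-0.0]]
end [0.4065 0.2872 0.165 ] -0.0 29
198 167 165 165 166 166 166 162 117  77  94 108 128 121  94  92 145 165 167 165 166 166 165 146 119
202 167 165 165 
[... 283 characters left out ...]

214 169 165 165 166 164 165 165 164 134 107  94  66  62  84 157 165 166 166 167 167 166 166 167 167
218 168 166 165 166 165 164 165 166 126 107  93  70  60  79 156 167 165 168 166 166 165 165 165 166
222 167 166 165 166 163 166 166 162 121  89  60  59  61  71 153 167 167 165 168 166 167 166 167 168
226 167 166 166 166 165 163 149 103  53  28  26  24  24  30  93 138 161 165 166 166 166 167 166 168
230 170 173 173 136  70  28  19  16  25  25  26  22  23  23  22  18  26  43  79 114 114 115 116 117
234 168 166 116  32  24  21  21  26  21  17  19  16  24  25  21  25  24  20  24  57 138 153 151 150
238 129  88  72  51  29  31  25  21  20  29  30  32  29  27  21  21  25  24  25  65  78 101 138 163
```

Call:
{"api": "drive_tool", "payload": {
  "increments": [
    [[0.93,-0.06,-0.05,0,0,0],[0.93,-0.06,-0.05,0,0,0],[0.93,-0.06,-0.05,0,0,0],[0.93,-0.06,-0.05,0,0,0],[0.93,-0.06,-0.05,0,0,0],[0.93,-0.06,-0.05,0,0,0],[0.93,-0.06,-0.05,0,0,0],[0.93,-0.06,-0.05,0,0,0]]
  ]
}}

```text
time_s: 44.68
ee_pos: [0.4382, -0.203, 0.1395]
tool_rot: [-2.221, -2.22, 0.001]
force: [0.4, 0.3, -1.2]
gripper_width: 0.13
finger_force: 40.0
```

Call:
{"api": "drive_tool", "payload": {
  "increments": [
    [[0.93,-0.06,-0.05,0,0,0],[0.93,-0.06,-0.05,0,0,0],[0.93,-0.06,-0.05,0,0,0],[0.93,-0.06,-0.05,0,0,0],[0.93,-0.06,-0.05,0,0,0],[0.93,-0.06,-0.05,0,0,0],[0.93,-0.06,-0.05,0,0,0],[0.93,-0.06,-0.05,0,0,0]]
  ]
}}

```text
time_s: 45.68
ee_pos: [0.4261, -0.0173, 0.1496]
tool_rot: [-2.221, -2.221, 0.001]
force: [-0.0, -0.6, -0.2]
gripper_width: 0.127
finger_force: 40.0
```

Call:
{"api": "drive_tool", "payload": {
  "increments": [
    [[0.93,-0.06,-0.05,0,0,0],[0.93,-0.06,-0.05,0,0,0],[0.93,-0.06,-0.05,0,0,0],[0.93,-0.06,-0.05,0,0,0],[0.93,-0.06,-0.05,0,0,0],[0.93,-0.06,-0.05,0,0,0],[0.93,-0.06,-0.05,0,0,0],[0.93,-0.06,-0.05,0,0,0]]
  ]
}}

```text
time_s: 46.68
ee_pos: [0.4142, 0.1685, 0.1596]
tool_rot: [-2.222, -2.221, 0.001]
force: [-0.2, 0.1, -0.4]
gripper_width: 0.127
finger_force: 40.0
```

Call:
{"api": "drive_tool", "payload": {
  "increments": [
    [[0.93,-0.06,-0.05,0,0,0],[0.93,-0.06,-0.05,0,0,0],[0.93,-0.06,-0.05,0,0,0],[0.93,-0.06,-0.05,0,0,0],[0.95,-0.06,-0.05,0,0,0],[0,0,0,0,0,0],[0,0,0,0,0,0],[0,0,0,0,0,0]]
  ]
}}

```text
time_s: 47.68
ee_pos: [0.4076, 0.2831, 0.166]
tool_rot: [2.223, 2.219, -0.001]
force: [-0.2, 0.4, -0.0]
gripper_width: 0.126
finger_force: 40.0
```

```bash
python3 - <<'E'
from w import *
plan((.4064,.2873,.0616,0))
E
```

```text
now [0.4076 0.2831 0.166 ] yaw -0.12 tilt [-0.0003 -0.0009] t 47.67 w 0.126
[[0.03,-0.01,0.83,0,0,-0.0],
 [0.04,-0.01,0.84,0,0,-0.0],
 [0.03,-0.01,0.83,0,0,-0.1],
 [0.03,-0.01,0.84,0,0,0.0],
 [0.04,-0.01,0.83,0,0,-0.0]]
end [0.4063 0.2873 0.0617] -0.0 5
```

Call:
{"api": "drive_tool", "payload": {
  "increments": [
    [[0.15,-0.05,0,0,0,0],[0,0,0.6,0,0,0],[0,0,0.3,0,0,0],[0,0,0,0,0,0],[0,0,0,0,0,0]]
  ]
}}

```text
time_s: 48.3
ee_pos: [0.4063, 0.2882, 0.1436]
tool_rot: [-2.222, -2.221, 0.0]
force: [1.0, 0.6, 0.0]
gripper_width: 0.123
finger_force: 40.0
```

Call:
{"api": "drive_tool", "payload": {
  "increments": [
    [[-0.03,0,0.7,0,0,0],[0,0,0.8,0,0,0],[0,0,0.8,0,0,0],[0,0,0.7,0,0,0],[0,0,0.14,0,0,0],[0,0,0,0,0,0]]
  ]
}}

```text
time_s: 49.05
ee_pos: [0.4064, 0.2876, 0.0653]
tool_rot: [-2.222, -2.221, -0.0]
force: [0.4, 0.7, -0.4]
gripper_width: 0.128
finger_force: 40.0
```

Call:
{"api": "drive_tool", "payload": {
  "increments": [
    [[0,0,0.06,0,0,0],[0,0,0.05,0,0,0],[0,0,0,0,0,0]]
  ]
}}

```text
time_s: 49.42
ee_pos: [0.4064, 0.2875, 0.0627]
tool_rot: [2.222, 2.221, 0.001]
force: [0.3, -0.6, 0.2]
gripper_width: 0.128
finger_force: 40.0
```

Call:
{"api": "drive_tool", "payload": {
  "increments": [
    [[0,0,0.05,0,0,0],[0,0,0.03,0,0,0],[0,0,0,0,0,0]]
  ]
}}

```text
time_s: 49.8
ee_pos: [0.4063, 0.2874, 0.0606]
tool_rot: [2.222, 2.221, -0.0]
force: [-1.0, -1.8, 2.3]
gripper_width: 0.128
finger_force: 40.0
```

Seated (contact at the picking height). Release and retreat.

Call:
{"api": "drive_tool", "payload": {
  "increments": [
    [[0,0,0.01,0,0,0],[0,0,0,0,0,0],[0,0,0,0,0,0],[0,0,0,0,0,0],[0,0,0,0,0,0]]
  ],
  "fingers": 0
}}

```text
time_s: 50.42
ee_pos: [0.4063, 0.2875, 0.0602]
tool_rot: [-2.222, -2.221, 0.0]
force: [-0.2, -0.4, -1.0]
gripper_width: 0.498
finger_force: 0.0
```

Call:
{"api": "drive_tool", "payload": {
  "increments": [
    [[0,0,-0.4,0,0,0],[0,0,-0.8,0,0,0],[0,0,-0.9,0,0,0],[0,0,-0.9,0,0,0],[0,0,-0.9,0,0,0],[0,0,-0.9,0,0,0],[0,0,0,0,0,0],[0,0,0,0,0,0]]
  ]
}}

```text
time_s: 51.42
ee_pos: [0.406, 0.2872, 0.18]
tool_rot: [2.222, 2.221, -0.0]
force: [-0.4, 0.2, -0.4]
gripper_width: 0.503
finger_force: 0.0
```

```bash
python3 - <<'E'
from chk import *
i,im=wshot("wh",["stylus"])
for z in(.131,.074):print(proj(i,[.406,.287,z]))
g=cv2.cvtColor(im,cv2.COLOR_BGR2GRAY);x,y=map(int,proj(i,[.406,.287,.131]))
print(x-30,y-50);print("\n".join(" ".join(f"{v:3d}" for v in r[::3]) for r in g[y-50:y+14:3,x-30:x+31]))
for c in("top","side"):
    manip.snapshot(c);I=manip.camera_info(c)
    for n,P in(("small_bottle",[.582,-.1445,0]),("culture_dish",[.4857,-.1338,0]),("tall_bottle",[.594,-.036,0]),("second_bottle",[.569,-.2534,0])):
        q=ext(I,cyl(S[n],P));print(c,n,"model",np.round([q[0],q[1],q[2]-q[0],q[3]-q[1]],1),[(round(d["p"],2),np.round(d["extent"],1).tolist()) for d in manip.look_for(n,c)[:2]])
E
```

```text
stylus 0.84 [307.4, 171.4, 27.4, 44.5] @z0 [0.409 0.257 0.   ]
[318.0037819  207.92109591]
[318.32147512 186.24339359]
288 157
159 145  55  58  85  78  75  69  65  64  59  59  58  55  56  55  56  57  75  79  69
157 137  59  60 148 146 147 142 135 127 126 118 107  87  95  89  78  75 107  94  94
158 126  58  66 150 150 151 153 152 153 153 153 154 125 153 151 147 145 143 136 131
158 112  59  76 154 155 153 152 153 151 150 150 151 129 154 152 153 149 152 150 154
160 103  55  84 151 150 151 152 152 154 153 154 154 135 152 151 150 149 151 151 152
160  95  56  91 153 152 151 152 152 147 140 128 143 145 153 151 151 150 152 150 153
160  93  57  76 123 142 143 145 115  42  27  32  37 101 148 150 149 149 152 150 152
162  85  58  59  56  59  59  46  31  25  23  24  30  28  79 142 150 147 153 150 152
162  73  57  55  57  56  57  30  30  32  53  44  26  28  27  98 148 148 150 149 153
161  67  55  58  58  56  52  26  28  51  58  47  35  27  28  89 142 148 151 150 146
161  60  57  61  60  57  54  25  31  54  56  49  38  24  19  89 112 148 152 150 132
160  79  57 104 100  98  91  31  29  59  55  46  
[... 1009 characters left out ...]
 [(0.85, [329.2, 192.1, 19.1, 21.5])]
top tall_bottle model [287.8 140.4  25.9  35. ] [(0.97, [286.9, 143.5, 27.4, 35.2]), (0.47, [369.5, 157.4, 25.7, 24.3])]
top second_bottle model [368.2 154.1  28.2  30.4] [(0.76, [368.4, 156.4, 28.1, 26.5]), (0.38, [168.9, 177.7, 23.6, 22.1])]
side small_bottle model [363.3 209.5  16.8  36.2] [(0.97, [363.0, 209.8, 16.1, 37.7])]
side culture_dish model [325.3 238.4  21.9  16.8] [(0.55, [326.4, 238.1, 19.6, 18.2]), (0.29, [255.1, 153.5, 2.0, 27.2])]
side tall_bottle model [342.8 169.6  24.8  57.5] [(0.81, [343.6, 173.3, 23.7, 55.3])]
side second_bottle model [377.4 214.8  29.8  59.7] [(0.97, [377.2, 218.4, 30.1, 55.3]), (0.26, [338.4, 172.3, 30.3, 55.4])]
```

```bash
python3 - <<'E'
from chk import *
P={"blue":((95,130),[[.582,-.1445,.084]]),"red":(None,[[.4857,-.1338,.012],[.594,-.036,.145],[.569,-.2534,.122]])}
for c in("top","side"):
    im=manip.snapshot(c);I=manip.camera_info(c);h=cv2.cvtColor(im,cv2.COLOR_BGR2HSV);sat=h[...,1]>100
    for k,m in(("blue",sat&(h[...,0]>95)&(h[...,0]<130)),("red",sat&((h[...,0]>168)|(h[...,0]<16)))):
        n,l,st,ce=cv2.connectedComponentsWithStats(m.astype(np.uint8))
        for p in P[k][1]:
            q=proj(I,p);j=1+np.argmin([np.hypot(*(ce[a]-q))+(50 if st[a][4]<15 else 0) for a in range(1,n)])
            print(c,k,p,"model",np.round(q,1),"seen",np.round(ce[j],1),st[j].tolist(),np.round(onz(I,*ce[j],p[2]),4))
E
```

```text
top blue [0.582, -0.1445, 0.084] model [342.8 160.8] seen [343.3 162. ] [339, 158, 9, 9, 61] [ 0.579 -0.146  0.084]
top red [0.4857, -0.1338, 0.012] model [336.8 201.9] seen [336.8 202.5] [328, 194, 18, 18, 251] [ 0.4839 -0.1339  0.012 ]
top red [0.594, -0.036, 0.145] model [300.3 148.9] seen [301.3 150.8] [293, 142, 17, 19, 255] [ 0.5893 -0.0383  0.145 ]
top red [0.569, -0.2534, 0.122] model [387.6 162.5] seen [384.7 168.4] [371, 156, 27, 29, 503] [ 0.5538 -0.2457  0.122 ]
side blue [0.582, -0.1445, 0.084] model [372.6 213.4] seen [371.2 214.2] [368, 211, 9, 10, 47] [ 0.5766 -0.1466  0.084 ]
side red [0.4857, -0.1338, 0.012] model [336.2 244.8] seen [336.3 247.4] [327, 242, 20, 12, 189] [ 0.481  -0.1438  0.012 ]
side red [0.594, -0.036, 0.145] model [355.9 174.3] seen [355.8 177.4] [348, 171, 16, 14, 196] [ 0.5841 -0.053   0.145 ]
side red [0.569, -0.2534, 0.122] model [394.7 221.7] seen [394.8 243.9] [379, 216, 29, 59, 1088] [ 0.5196 -0.3243  0.122 ]
```

```bash
python3 -c "
from rig import manip
print(manip.sign_off())"
```

```text
the job is handed in; nothing more can be done
None
```

I've handed the job in at about 52 s on the clock. The small bottle stands midway in the row, the dish is about 5 cm in front of it, the button was pressed to its stop (about 20 N), and the stylus is back in its fork. The cameras agree with these placements to within a few millimetres; I couldn't read the button's travel directly.

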